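# Close and lock the bench tumbler on three dice

### The arm

A 6-joint arm with a two-finger parallel gripper is mounted at the origin on the work surface. World frame = base frame: x ahead of the robot, y to its left, z up, the work surface at z = 0. Lengths are in m, angles in rad, forces in N, time in s.
With the tool pointing down it reaches from about 0.325 to 0.775 m from the base axis. Payload 5.5 kg.
Tool frame: the origin (TCP) lies between the finger pads; the fingertips stand 22 mm ahead of it and the grasp point (between the pads) lies 3 mm ahead of it; z points along the fingers, y is the direction in which the jaws open and shut (so a half turn about z gives the same grasp; the last joint's range is limited). The gripper opens to 85 mm and grips with 20 to 120 N. Pads are 22 mm wide; open, the fingers measure 114 mm over their backs; the gripper's body (76 mm by 85 mm) begins 54 mm behind the grasp point. The pads swing forward as they close: fully open they stand 13 mm farther back than shut.
Start: joints at [-1.235, 0.091, 1.231, -0, 1.82, -0.057], TCP at [0.23, -0.554, 0.253] pointing down, gripper open.
Joint ranges: [-2.87, 2.87], [-0.86, 2.18], [0.17, 2.46], [-1.51, 4.65], [0.06, 2.69], [-2.65, 2.65]. Speed limits (rad/s): [2.57, 2.57, 3.01, 3.14, 3.14, 3.14].

### API

Orientations are given as [roll, pitch, yaw] about the fixed x, y, z axes, in that order (R = Rz(yaw) Ry(pitch) Rx(roll)).
In Python, from station import get_state, snapshot, camera_params, sign_off gives the robot as it stands.
- The arm moves only by the shell command python3 -m handwheel 'ROWS'. ROWS is a JSON object of lists of equal length, an entry for each row: "hand": the closure, from 0 (fully open) to 1 (shut); "travel": the shift along the tool's x, y, z in mm, a list of three; "rot": the turn, a rotation vector about the tool's x, y, z in degrees, a list of three. In form: {"hand": [hand, ...], "travel": [[x, y, z], ...], "rot": [[rx, ry, rz], ...]}. A call has 1 to 12 rows; each row shifts and turns the commanded pose from where the row before left it, along the tool's axes as they then stand; what a row does not reach is not made up. A row lasts 1/12 s, in which the tool goes at most 41.7 mm and 7.16 degrees, less where a joint would pass 70% of its speed; a pose out of reach is approached as far as the arm can. A call with a gripper value outside its range is refused whole. The fingers move at their own pace and stop on an object; the grip force is fixed at half the most. Time passes only in rows, so rows that do not move let the fingers close. It gives the time, the measured TCP pose, the force and the opening at its end, in the units of the state.
- get_state(): the state, without advancing time (a new reading comes with each control period).
- snapshot(name): name is "side" or "top"; returns the picture (480x640x3 uint8, red, green, blue); there is no depth.
- camera_params(name): a dict with "fx", "fy", "cx", "cy" (pixels), "R" (3x3) and "t" (3): a world point X has camera coordinates R X + t. Camera axes: x right, y down, z forward; pixel columns grow to the right and rows downward; lengths in m; the calibration is good to about 2 mm. A picture is of the moment at which its call begins. camera_params takes no time and is no camera call.
- sign_off(): hands the job in, once; it reports no verdict.
The state is a dict: "clock": time; "joints": joint angles; "joint_vel": joint speeds; "tau": joint torques, N m; "tcp_pos": TCP position; "orientation": TCP orientation; "contact_force": force on the tool from outside, world axes, zero at the start; "torque": the same for the moment, N m; "opening": opening from 0.0 (shut) to 1.0 (fully open).
Only numpy, scipy, OpenCV 4.12 (cv2) and the standard library are available. Lean on these libraries where they do the work, as an engineer would, in place of code of your own. Each camera call takes 0.05 s, during which the arm holds its last target.

### The job

Close the bench tumbler over the three wooden dice in its bowl: take the round aluminium lid out of the plate rack, lay it flat on the folded mat with its bar handle up, take it again by that handle and set it fully home on the bowl with its two ears down in the two recesses of the rim. Then turn the lock collar clockwise (from above) by one of its wings until its pointer stands at the bar-shaped locked mark, and let go. Leave the slate coaster standing in the rack and the timer and pencil tin where they are.

Things in the scene. Friction and masses are not known exactly. Their poses are not given: they have to be found in the camera images.
- tumbler: Vibratory bench tumbler, fixed at a random place and yaw: round grey motor base 184 mm across and 72 mm high, black bowl on it, rim top 155 mm above the shelf. Origin on its vertical axis at shelf level, z up. Bowl mouth 94 mm across inside, rim flat out to 124 mm across, with a lock collar round it.
- seat (a point): On the tumbler's and collar's common axis, 149 mm above the shelf (6 mm below the rim top): where the lid's origin is when the lid is fully home. Axes as the tumbler's. The lid may lie either way round (ears towards +y and -y), with about 3 mm of side play.
- collar (a joint): Turn of the captive grey lock collar (142 mm across) about the tumbler's axis, rad, growing clockwise seen from above. Starts at 0 to 0.45 (open), locked mark at 1.396, hard stop at 1.42; stays where left (friction 0.12 N m). Two lugs 40 degrees wide reach in to radius 53.5 mm, undersides 7 mm above the rim: clear of the recesses when open, over the lid's ears (2 mm gap) when locked.
- wing_a (a point): Grip point in one of the collar's two upright finger wings: 86 mm from the axis, 163 mm above the shelf, turning with the collar; it lies at (240 degrees - joint value) anticlockwise from the tumbler's x. Wing 12 mm thick along the turn, radius 69 to 98 mm, 141 to 173 mm above the shelf. Under it a fixed skirt of radius 83 mm, top at 131 mm.
- wing_b (a point): The same on the opposite wing (at 60 degrees - joint value).
- pointer (a point): Tip of the small upright rib on the outside of the collar, 74 mm from the axis, that points at the marks on the skirt.
- locked_mark (a point): Raised bar-shaped mark (9 x 3 mm, pointing at the axis) on the fixed skirt, 78 mm from the axis: the pointer stands at it, in line from the axis, when locked. A round raised stud 80 degrees further anticlockwise marks open.
- lid: Round aluminium lid, 0.09 to 0.18 kg. Origin on its axis at the underside, z out through the handle. z 0-6 mm: spigot 88 mm across, tapered, which enters the bowl; z 6-11: flange 100 mm across with two ears 34 mm wide reaching 60 mm from the axis along +y and -y. Starts on edge in one rack slot (either), handle towards the rack's +x, ears level, plain rim on top, leaning up to 4 degrees.
- rack: Plywood plate rack, fixed at a random place and yaw; origin under its centre, z up. Base 180 (x) by 110 (y) by 12 mm, two rails along x (tops 22 mm up, inner edges at y = +-24 mm), dowels up to 60 mm above the shelf at y = +-34 mm either side of the two slots at x = -40 and +40 mm. Lift what stands in a slot straight up by 50 mm.
- recess (a point): Middle of the rim recess on the tumbler's +y side, at rim height, 57 mm from the axis; its twin is on the -y side. A step 4 mm high stands on the outer rim (radius 53 to 62 mm) all round except at these two recesses, each 42 mm wide: the lid's ears go down in them.
- lid_handle (a point): Top centre of the lid's black bar handle, on the lid's axis 36 mm from its underside: bar 44 mm long along the lid's y, 12 mm thick along its x, 25 mm high above the flange. Axes as the lid's.
- mat: Dark grey silicone mat folded into a flat square, fixed at a random place and yaw: 150 x 150 x 8 mm, origin under its centre, z up.
- die1: Wooden die, 25 mm, loose on the bowl's floor (90 mm above the shelf). Origin at a face's centre.
- die2: As die1.
- die3: As die1.
- coaster: Square slate coaster, 100 x 100 x 10.5 mm with its feet, standing on edge in the rack's other slot, its top about 122 mm above the shelf. Origin at the centre of its footed face.
- timer: Yellow plastic timer with a round press button, 70 x 90 mm, 43 mm high, loose on the shelf. Origin under its centre.
- tin: Flat aluminium pencil tin with a hinged top, shut, 192 x 68 x 25 mm, long along its x, loose on the shelf. Origin under its centre.
Things that resemble listed ones, but are neither listed nor needed, are in the scene too. Leave any orange or red look-alike of the lid alone.

How it is judged:
On the way, in this order (a step that is already met when the one before it is completed fails the run):
1. the lid lies flat on the folded mat, handle up, and the fingers have let go of it (horizontal distance between lid and mat below 0.075 m and angle between lid's own z axis and vertical below 0.08 rad and z of lid in the frame of mat below 0.013 m and contact force between the fingers and lid below 0.1 N), for 0.2 s.
2. the lid is fully home on the bowl, ears down in the recesses (horizontal distance between lid and seat below 0.005 m and z of lid in the frame of seat between -0.003 and 0.002 m and angle between lid's own z axis and vertical below 0.04 rad and angle between the y axis of lid and the y axis of tumbler, either way round below 0.15 rad), for 0.2 s.
At the end, for the whole second after the job is handed in: Collar at the locked mark (joint above 1.32 rad) and at rest; lid at rest, within 5 mm sideways and 2 mm in height of fully home, tilt under 0.04 rad, ears within 0.15 rad of the recesses (either way round); dice in the bowl; coaster, timer, tin within 20 mm of their start (all of step 2 and value of joint collar above 1.32 rad and velocity of joint collar below 0.05 rad/s and linear speed of lid below 0.02 m/s and horizontal distance between each of die1, die2, die3 and seat below 0.05 m and distance of each of coaster, timer, tin from where it was at the start of the episode below 0.02 m); the robot touches nothing.
It fails at once if the coaster is moved by 20 mm or more (distance of coaster from where it was at the start of the episode above 0.02 m).
It fails at once if the timer is moved by 20 mm or more (distance of timer from where it was at the start of the episode above 0.02 m).
It fails at once if the pencil tin is moved by 20 mm or more (distance of tin from where it was at the start of the episode above 0.02 m).
It also fails if it takes over 64 s, if anything falls off the work surface, if the arm or the gripper's body presses on something with over 40 N, if the wrist force passes 120 N, or if a joint passes its speed limit or range.

## Working session

There is one attempt and no reset: what is moved stays moved. The work goes in short steps, Python scripts to look and compute and a shell command to move; the robot and the scene stay as the last step left them, time stands still between calls to the robot, and variables do not carry over. Pictures are saved under pics/ and viewed, and the job is handed in when it is done.

```bash
ls; mkdir -p pics
python3 - <<'E'
from station import *
import cv2
print(get_state())
for n in ("side","top"):
    im=snapshot(n); cv2.imwrite(f"pics/{n}0.png",im[:,:,::-1]); print(n,camera_params(n))
E
```

```text
pics
{'clock': 0.0, 'joints': array([-1.23467459e+00,  9.18605699e-02,  1.23186998e+00,  2.18951351e-05,
        1.81979159e+00, -5.67047735e-02]), 'joint_vel': array([-0.00178004,  0.00051879,  0.0007126 , -0.00069871,  0.00033835,
       -0.00276402]), 'tau': array([ 1.04140257e-03, -4.58720934e+01, -4.18025279e+01,  2.22235385e-04,
        1.15824307e-02,  2.54138820e-05]), 'tcp_pos': array([ 0.2296059 , -0.55407791,  0.25215878]), 'orientation': array([-3.13966748e+00, -1.30548078e-04,  3.92831760e-01]), 'contact_force': array([-0.6019939 , -0.18537898, -0.00302438]), 'torque': array([ 0.05359369, -0.0368798 ,  0.03367795]), 'opening': 1.0024561616209786}
side {'fx': 513.4169728548585, 'fy': 513.4169728548585, 'cx': 320.6087889321046, 'cy': 237.05169424758714, 'R': array([[-0.99733557, -0.07293691, -0.00140177],
       [-0.04726803,  0.66073803, -0.74912682],
       [ 0.0555652 , -0.74706456, -0.66242513]]), 't': array([0.58527258, 0.08309706, 1.00253627])}
top {'fx': 551.4760362487492, 'fy': 551.4760362487492, 'cx': 321.6063239022359, 'cy': 246.8004023268461, 'R': array([[-2.82678345e-02, -9.99596598e-01, -2.75134669e-03],
       [-9.96407074e-01,  2.83972573e-02, -7.97905977e-02],
       [ 7.98365407e-02,  4.85953897e-04, -9.96807850e-01]]), 't': array([0.05990834, 0.59795316, 1.11971306])}
```

View pics/side0.png

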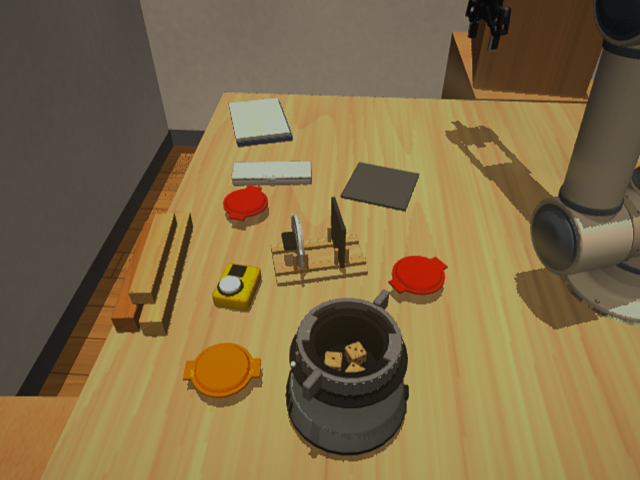

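View pics/top0.png

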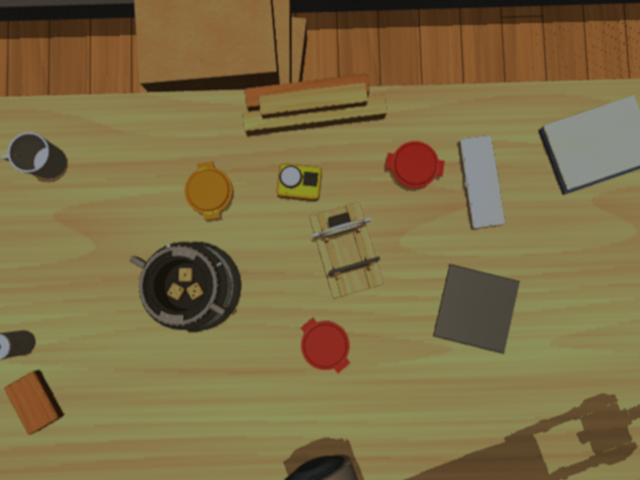

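The real lid is the grey disc on edge in the rack: side (298,240), top (341,228), with its black handle towards the timer side. What could be taken for it: the orange lid, top (209,190), the red lids, top (415,165) and (325,345), and the dark coaster in the other slot, top (354,265). I'll check in close crops.

Run:
```python
import cv2,numpy as np
s=cv2.imread("pics/side0.png");t=cv2.imread("pics/top0.png")
a=cv2.resize(s[185:290,260:380],None,fx=5,fy=5,interpolation=cv2.INTER_CUBIC)
b=cv2.resize(t[195:305,300:392],None,fx=5,fy=5,interpolation=cv2.INTER_CUBIC)
h=550
o=np.zeros((550,460+340,3),np.uint8); o[:550,:460]=b[:550,:460]
a2=cv2.resize(a,(340,298)); o[:298,460:]=a2
cv2.imwrite("pics/c1.png",o)
a=cv2.resize(s[280:460,270:430],None,fx=2.4,fy=2.4,interpolation=cv2.INTER_CUBIC)
b=cv2.resize(t[230:340,120:250],None,fx=3.2,fy=3.2,interpolation=cv2.INTER_CUBIC)
o=np.zeros((432,800,3),np.uint8); o[:432,:384]=a[:432,:384]; o[:352,384:]=b[:352,:416]
cv2.imwrite("pics/c2.png",o)
```

```text
(no output)
```

View pics/c1.png

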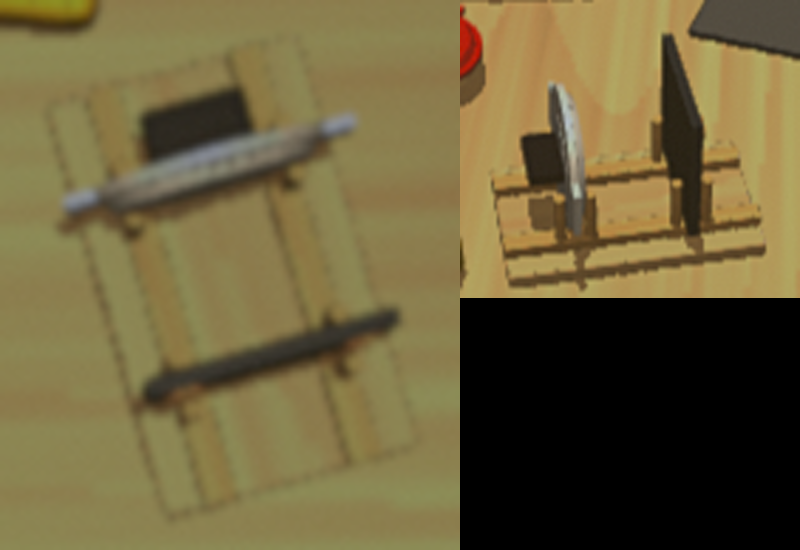

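View pics/c2.png

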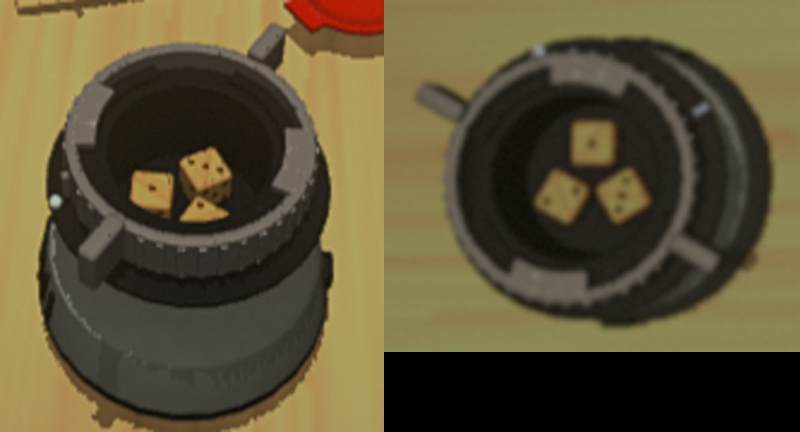

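Run:
```python
import cv2,numpy as np
s=cv2.imread("pics/side0.png");t=cv2.imread("pics/top0.png")
def g(x): return np.clip(255*(x/255.)**0.45,0,255).astype(np.uint8)
a=cv2.resize(s[290:410,280:415],(675,600),interpolation=cv2.INTER_CUBIC)
cv2.imwrite("pics/d1.png",g(a))
b=cv2.resize(t[235:335,125:245],(720,600),interpolation=cv2.INTER_CUBIC)
cv2.imwrite("pics/d2.png",g(b))
```

```text
(no output)
```

View pics/d1.png

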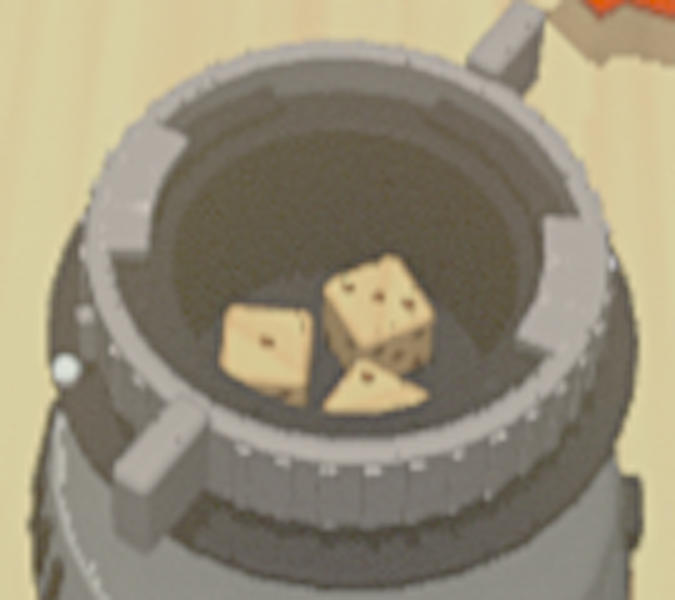

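View pics/d2.png

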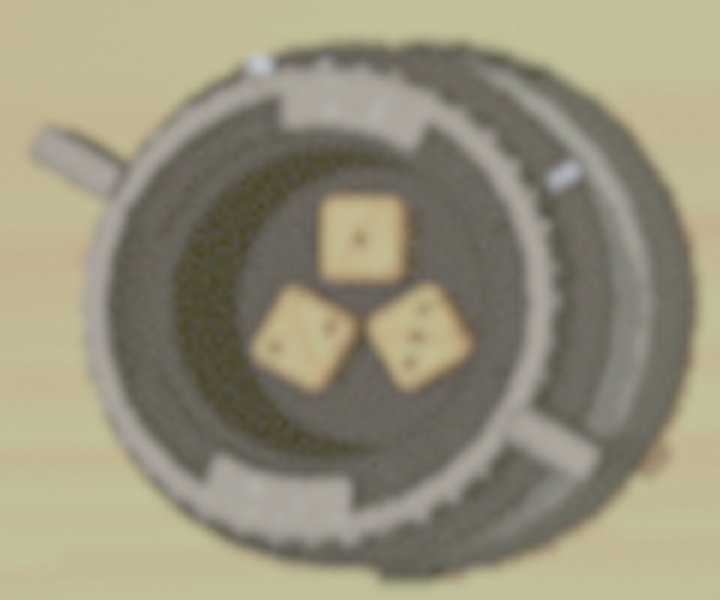

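```bash
cat > h.py <<'E'
import numpy as np
from station import camera_params
def ray(n,uv):
    c=camera_params(n);R=np.array(c["R"]);t=np.array(c["t"])
    d=R.T@np.array([(uv[0]-c["cx"])/c["fx"],(uv[1]-c["cy"])/c["fy"],1.]);return -R.T@t,d
def onz(n,uv,z):
    o,d=ray(n,uv);return o+d*(z-o[2])/d[2]
def tri(a,b):
    o1,d1=ray("top",a);o2,d2=ray("side",b)
    A=np.stack([d1,-d2],1);x=np.linalg.lstsq(A,o2-o1,rcond=None)[0]
    p,q=o1+d1*x[0],o2+d2*x[1];return (p+q)/2,np.linalg.norm(p-q)
def proj(n,X):
    c=camera_params(n);p=np.array(c["R"])@X+np.array(c["t"]);return np.array([c["fx"]*p[0]/p[2]+c["cx"],c["fy"]*p[1]/p[2]+c["cy"]])
E
python3 - <<'E'
import numpy as np,cv2
from h import *
np.set_printoptions(precision=4,suppress=True)
D2=lambda u,v:(125+u/6,235+v/6); D1=lambda u,v:(280+u/5,290+v/5)
stud=onz("top",D2(261,66),.133);bar=onz("top",D2(564,176),.133);studs=onz("side",D1(66,370),.133)
print("stud",stud,studs,"bar",bar,np.linalg.norm(stud-bar), "exp",2*78*np.sin(np.radians(40)))
# wing tops z=.173 outer & inner ends
w1o=onz("top",D2(40,140),.173);w2o=onz("top",D2(590,460),.173)
w1=onz("side",D1(520,25),.173);w2=onz("side",D1(150,460),.173)
print("wings",w1o,w2o,(w1o+w2o)/2,np.linalg.norm(w1o-w2o)); 
# axis from marks: chord
m=(stud+bar)/2; d=bar-stud; n=np.array([-d[1],d[0],0])/np.linalg.norm(d)
L=np.linalg.norm(d)/2
for s in(1,-1): print("axis",m+s*n*np.sqrt(.078**2-L**2))
# rack & mat & lid
C=lambda u,v:(300+u/5,195+v/5)
cs=[onz("top",C(*p),.012) for p in [(48,105),(295,35),(415,443),(170,518)]]
print("rack",np.mean(cs,0),[np.linalg.norm(cs[i]-cs[i-1]) for i in range(4)])
v=cs[0]-cs[3]+cs[1]-cs[2];print("rack x yaw",np.degrees(np.arctan2(v[1],v[0])))
t=cv2.imread("pics/top0.png");
g=cv2.cvtColor(t,cv2.COLOR_BGR2HSV)
mk=cv2.inRange(g,(0,0,0),(179,70,110));mk[:, :425]=0;mk[:,530:]=0;mk[:255]=0;mk[360:]=0
c=max(cv2.findContours(mk,0,2)[0],key=cv2.contourArea);r=cv2.minAreaRect(c);print(r)
b=[onz("top",p,.008) for p in cv2.boxPoints(r)];print("mat",np.mean(b,0),b,[np.linalg.norm(b[i]-b[i-1]) for i in range(4)])
# collar ellipse outer top: fit
E
```

```text
stud [0.6004 0.3301 0.133 ] [0.6    0.3303 0.133 ] bar [0.5632 0.2358 0.133 ] 0.10139113551188246 exp 100.27486711110012
wings [0.5764 0.3855 0.173 ] [0.4762 0.2217 0.173 ] [0.5263 0.3036 0.173 ] 0.19199370463941265
axis [0.637  0.2612 0.133 ]
axis [0.5266 0.3047 0.133 ]
rack [ 0.5926 -0.0087  0.012 ] [np.float64(0.18051149656920598), np.float64(0.10829459115748635), np.float64(0.17860193317350737), np.float64(0.10679734864476328)]
rack x yaw 14.570165545591339
((476.33563232421875, 308.4904479980469), (71.97579956054688, 72.9476547241211), 13.626996040344238)
mat [ 0.4631 -0.2756  0.008 ] [array([ 0.4096, -0.1824,  0.008 ]), array([ 0.5557, -0.225 ,  0.008 ]), array([ 0.5161, -0.3694,  0.008 ]), array([ 0.3708, -0.3255,  0.008 ])] [np.float64(0.14823606441115403), np.float64(0.1521159934452176), np.float64(0.14973230486577094), np.float64(0.1517262241590795)]
```

Run:
```python
import numpy as np,cv2
from h import *
np.set_printoptions(precision=4,suppress=True)
D2=lambda u,v:(125+u/6,235+v/6); D1=lambda u,v:(280+u/5,290+v/5)
ax=np.array([.5264,.304])
def pol(p): d=p[:2]-ax; return round(float(np.hypot(*d)),4),round(float(np.degrees(np.arctan2(d[1],d[0]))),1)
for p in[(85,318),(88,310),(82,322)]:
  for z in(.135,.14,.15,.155): print("ptr side",p,z,pol(onz("side",D1(*p),z)))
for z in(.14,.15,.155):print("ptr top",z,pol(onz("top",D2(325,65),z)),pol(onz("top",D2(355,70),z)))
for p in[(275,98),(440,98),(190,130),(575,215)]:
  for z in(.155,.159): print("recess",p,z,pol(onz("side",D1(*p),z)))
for p in [(282,82),(438,103),(427,150),(283,122),(212,458),(205,498),(352,535),(352,478)]: print("lug",pol(onz("top",D2(*p),.169)))
s=cv2.imread("pics/side0.png")
a=np.clip(255*(s[290:375,280:400]/255.)**0.4,0,255).astype(np.uint8)
a=cv2.resize(a,(800,567),interpolation=cv2.INTER_CUBIC)
cv2.imwrite("pics/e1.png",a)
```

```text
ptr side (85, 318) 0.135 (0.0708, 8.4)
ptr side (85, 318) 0.14 (0.0709, 11.3)
ptr side (85, 318) 0.15 (0.0716, 17.1)
ptr side (85, 318) 0.155 (0.0722, 20.0)
ptr side (88, 310) 0.135 (0.0699, 6.3)
ptr side (88, 310) 0.14 (0.0699, 9.3)
ptr side (88, 310) 0.15 (0.0703, 15.2)
ptr side (88, 310) 0.155 (0.0709, 18.1)
ptr side (82, 322) 0.135 (0.0717, 9.4)
ptr side (82, 322) 0.14 (0.0718, 12.3)
ptr side (82, 322) 0.15 (0.0726, 18.0)
ptr side (82, 322) 0.155 (0.0733, 20.8)
ptr top 0.14 (0.0732, 3.3) (0.0714, -4.1)
ptr top 0.15 (0.0722, 1.3) (0.0708, -6.1)
ptr top 0.155 (0.0718, 0.3) (0.0705, -7.2)
recess (275, 98) 0.155 (0.0595, -69.2)
recess (275, 98) 0.159 (0.0563, -68.1)
recess (440, 98) 0.155 (0.0648, -114.3)
recess (440, 98) 0.159 (0.0615, -115.4)
recess (190, 130) 0.155 (0.0614, -43.1)
recess (190, 130) 0.159 (0.0589, -40.9)
recess (575, 215) 0.155 (0.067, -163.2)
recess (575, 215) 0.159 (0.0657, -165.8)
lug (0.0664, 8.4)
lug (0.069, -32.7)
lug (0.0554, -37.6)
lug (0.0545, 10.1)
lug (0.0561, 145.9)
lug (0.0673, 150.1)
lug (0.0713, -171.7)
lug (0.0546, -169.0)
```

View pics/e1.png

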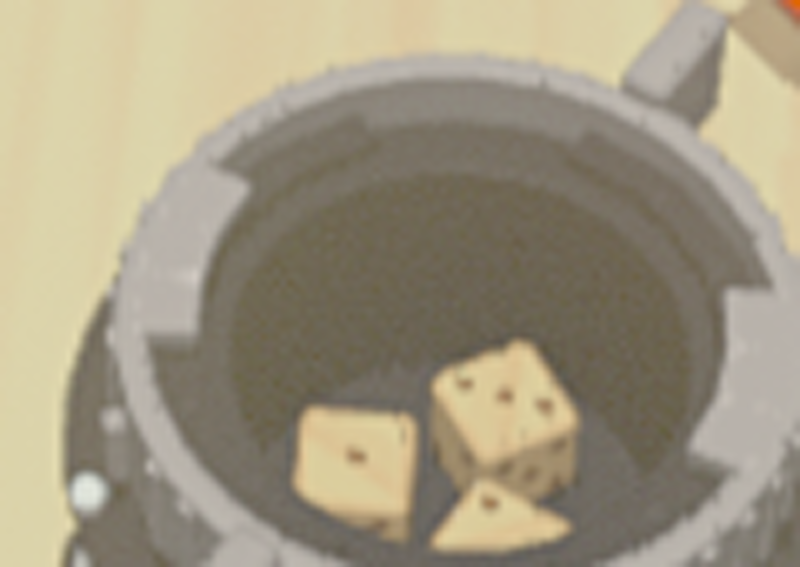

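Run:
```python
import numpy as np,cv2
s=cv2.imread("pics/side0.png");t=cv2.imread("pics/top0.png")
g=lambda x:np.clip(255*(x/255.)**0.6,0,255).astype(np.uint8)
a=cv2.resize(g(t[210:245,305:380]),(800,373),interpolation=cv2.INTER_CUBIC) # 10.667
cv2.imwrite("pics/f1.png",a)
b=cv2.resize(g(s[205:275,270:320]),None,fx=8,fy=8,interpolation=cv2.INTER_CUBIC)
cv2.imwrite("pics/f2.png",b)
```

```text
(no output)
```

View pics/f1.png

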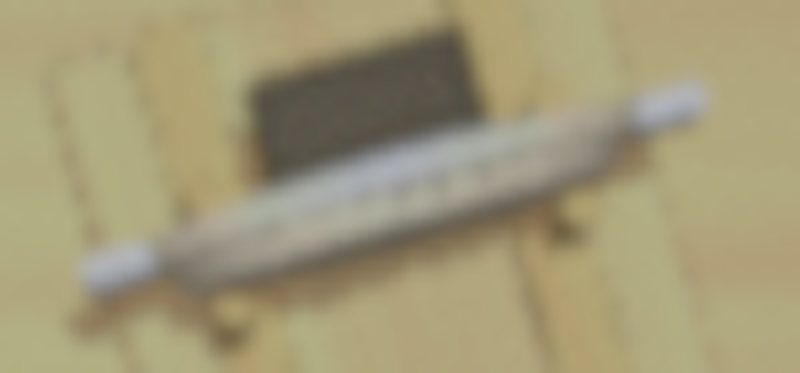

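View pics/f2.png

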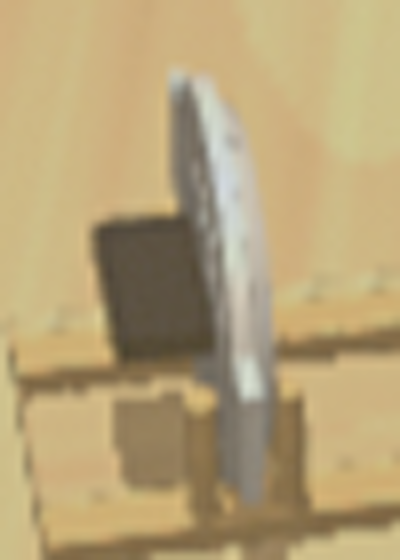

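Run:
```python
import numpy as np,cv2
from h import *
np.set_printoptions(precision=4,suppress=True)
F=lambda u,v:(305+u/10.667,210+v/10.667); G=lambda u,v:(270+u/8,205+v/8)
e1=onz("top",F(82,280),.066);e2=onz("top",F(708,95),.066)
print("ears",e1,e2,np.linalg.norm(e1-e2),(e1+e2)/2)
v=e1-e2;print("ear line yaw",np.degrees(np.arctan2(v[1],v[0]))-90)
c=np.array([.5926,-.0087]);y=np.radians(14.57);R=np.array([[np.cos(y),np.sin(y)],[-np.sin(y),np.cos(y)]])
print("rackframe ears",R@(e1[:2]-c),R@(e2[:2]-c))
for p in[(380,163),(390,182),(395,200),(400,245)]:
  q=onz("top",F(*p),.1155);print(q,R@(q[:2]-c))
# side: rim top
q=tri(F(385,175),G(190,78));print(q,R@(q[0][:2]-c))
# coaster top line: crop (145,395)-(398,318)
for p in((147,390),(395,318)):
  q=onz("top",(300+p[0]/5,195+p[1]/5),.122);print("coast",q,R@(q[:2]-c))
```

```text
ears [0.6177 0.0601 0.066 ] [ 0.6493 -0.0584  0.066 ] 0.12269785535820099 [0.6335 0.0008 0.066 ]
ear line yaw 14.908579245964546
rackframe ears [0.0416 0.0603] [ 0.0424 -0.0624]
[0.6323 0.0053 0.1155] [0.042  0.0036]
[0.6289 0.0036 0.1155] [0.0382 0.0028]
[0.6256 0.0029 0.1155] [0.0348 0.0029]
[0.6175 0.0022 0.1155] [0.0268 0.0043]
(array([0.6322, 0.0052, 0.1301]), np.float64(0.007515238921672806)) [0.0418 0.0035]
coast [0.5415 0.0296 0.122 ] [-0.0398  0.0499]
coast [ 0.5661 -0.065   0.122 ] [-0.0398 -0.0478]
```

```bash
python3 -m handwheel '{"hand":[0,0,0,0,0,0,0,0,0,0],"travel":[[29,-18,0],[29,-18,0],[29,-18,0],[29,-18,0],[29,-18,0],[29,-18,0],[29,-18,0],[29,-18,0],[29,-18,0],[29,-18,0]],"rot":[[0,0,0],[0,0,0],[0,0,0],[0,0,0],[0,0,0],[0,0,0],[0,0,0],[0,0,0],[0,0,0],[0,0,0]]}'
python3 -c "from station import *;s=get_state();print(s['joints'])"
python3 -m handwheel '{"hand":[0,0,0,0,0,0,0,0,0,0],"travel":[[29,-18,0],[29,-18,0],[29,-18,0],[29,-18,0],[29,-18,0],[29,-18,0],[29,-18,0],[29,-18,0],[29,-18,0],[29,-18,0]],"rot":[[0,0,0],[0,0,0],[0,0,0],[0,0,0],[0,0,0],[0,0,0],[0,0,0],[0,0,0],[0,0,0],[0,0,0]]}'
python3 -c "from station import *;s=get_state();print(s['joints'])"
python3 -m handwheel '{"hand":[0,0,0,0.1,0.2,0.3,0.35,0.4,0.4,0.4,0.4,0.4],"travel":[[0,0,0],[0,0,0],[0,0,0],[0,0,0],[0,0,0],[0,0,0],[0,0,0],[0,0,0],[0,0,0],[0,0,0],[0,0,0],[0,0,0]],"rot":[[0,0,-7],[0,0,-7],[0,0,-7],[0,0,-7],[0,0,-7],[0,0,-7],[0,0,-7],[0,0,-7],[0,0,-7],[0,0,-7],[0,0,-7],[0,0,-5.2]]}'
python3 -c "from station import *;s=get_state();print(s)"
```

```text
clock: 0.93
tcp_pos: [0.4292, -0.2754, 0.2529]
orientation: [-3.141, 0.0, 0.393]
contact_force: [1.0, -0.1, -0.3]
opening: 0.999
[-6.37207494e-01 -1.50653230e-01  1.46843285e+00 -1.30605275e-05
  1.82442203e+00  5.40892045e-01]
clock: 1.77
tcp_pos: [0.6283, 0.0019, 0.2527]
orientation: [-3.141, 0.001, 0.393]
contact_force: [0.5, -0.7, -0.6]
opening: 0.999
[-5.11098030e-02  1.69281136e-01  1.14693299e+00 -1.03016925e-04
  1.82623428e+00  1.12673187e+00]
clock: 2.77
tcp_pos: [0.6275, 0.0003, 0.2525]
orientation: [-3.14, -0.0, 1.834]
contact_force: [0.0, 0.4, 0.1]
opening: 0.6
{'clock': 2.7667, 'joints': array([-5.37589862e-02,  1.67442488e-01,  1.14918082e+00,  8.46059988e-06,
        1.82624625e+00, -3.16591488e-01]), 'joint_vel': array([ 4.70232043e-04, -4.95549840e-04,  5.12710433e-05,  7.36356800e-05,
        5.84036758e-04, -1.03764336e+00]), 'tau': array([ 6.80312532e-04, -4.91773760e+01, -4.17837596e+01, -4.68178575e-05,
        7.73389911e-03,  1.03150338e+00]), 'tcp_pos': array([6.27534116e-01, 2.83667929e-04, 2.52534487e-01]), 'orientation': array([-3.14038176e+00, -4.05317925e-04,  1.83363072e+00]), 'contact_force': array([0.00327668, 0.42807611, 0.06083948]), 'torque': array([0.01188392, 0.02810887, 0.00059934]), 'opening': 0.599875463858299}
```

```bash
python3 -m handwheel '{"hand":[0.4,0.4,0.4,0.4,0.4],"travel":[[0,0,0],[0,0,0],[0,0,0],[0,0,0],[0,0,0]],"rot":[[-7,0,0],[-7,0,0],[-7,0,0],[-7,0,0],[0,0,0]]}'
python3 -c "from station import *;s=get_state();print(s['joints'],s['tcp_pos'],s['orientation'])"
python3 -m handwheel '{"hand":[0.4,0.4,0.4,0.4,0.4],"travel":[[0,0,0],[0,0,0],[0,0,0],[0,0,0],[0,0,0]],"rot":[[7,0,0],[7,0,0],[7,0,0],[7,0,0],[0,0,0]]}'
python3 -c "from station import *;s=get_state();print(s['joints'],s['tcp_pos'],s['orientation'])"
python3 - <<'E'
E
```

```text
clock: 3.18
tcp_pos: [0.6234, 0.0, 0.2467]
orientation: [2.657, -0.003, 1.826]
contact_force: [-0.8, 0.3, -2.7]
opening: 0.6
[-0.15032253 -0.23371978  1.61673875  0.19393606  1.31425654 -0.41182184] [6.23427428e-01 4.85447616e-05 2.46653231e-01] [ 2.657494   -0.00331901  1.82625919]
clock: 3.6
tcp_pos: [0.6301, 0.0011, 0.248]
orientation: [-3.126, -0.002, 1.828]
contact_force: [1.2, -0.2, -2.3]
opening: 0.6
[-0.05093641  0.18590036  1.13662913 -0.00268925  1.83409534 -0.30893293] [0.63013711 0.00109084 0.24802528] [-3.12648035e+00 -2.08658502e-03  1.82809667e+00]
```

```bash
cat > kin.py <<'E'
import numpy as np
from scipy.spatial.transform import Rotation as Ro
from scipy.optimize import least_squares
def fk(p,q):
    a1,dl,d1,a2,a3,d4,L,c=p
    r=lambda ax,a:Ro.from_euler(ax,a)
    A=r('z',q[0]);B=r('y',q[1]+q[2]);C=B*r('z',q[3])*r('y',q[4])
    x=A.apply(np.array([a1,dl,d1])+r('y',q[1]).apply([0,0,a2])+B.apply([a3,0,d4])+C.apply([0,0,L]))
    return x,A*C*r('z',q[5]+c)
D=[([-1.23467459e+00,9.18605699e-02,1.23186998e+00,2.189e-05,1.81979159e+00,-5.67047735e-02],[0.2296059,-0.55407791,0.25215878],[-3.13966748e+00,-1.305e-04,3.92831760e-01]),
([-6.37207494e-01,-1.50653230e-01,1.46843285,0,1.82442203,5.40892045e-01],[.4292,-.2754,.2529],[-3.141,0,.393]),
([-5.11098030e-02,1.69281136e-01,1.14693299,-1.03e-4,1.82623428,1.12673187],[.6283,.0019,.2527],[-3.141,.001,.393]),
([-5.37589862e-02,1.67442488e-01,1.14918082,0,1.82624625,-3.16591488e-01],[.627534,.000283668,.252534],[-3.14038,-.0004,1.83363]),
([-0.15032253,-0.23371978,1.61673875,0.19393606,1.31425654,-0.41182184],[.623427,.0000485,.246653],[2.657494,-.003319,1.826259]),
([-0.05093641,0.18590036,1.13662913,-0.00268925,1.83409534,-0.30893293],[.63013711,.00109084,.24802528],[-3.12648035,-2.0866e-3,1.82809667])]
def fit(D):
    def f(p):
        o=[]
        for q,x,e in D:
            X,R=fk(p,q);o+=list(X-x)+list(.2*(R.inv()*Ro.from_euler('xyz',e)).as_rotvec())
        return np.array(o)
    s=least_squares(f,[.0,.034,.4,.3,0,.3,.2,np.pi/2]);return s.x,np.abs(s.fun).max()
P,err=fit(D)
LIM=np.array([[-2.87,2.87],[-0.86,2.18],[0.17,2.46],[-1.51,4.65],[0.06,2.69],[-2.65,2.65]])
def ik(x,R,q0,n=40,seed=0):
    rng=np.random.default_rng(seed);best=[]
    for k in range(n):
        s=q0 if k==0 else rng.uniform(LIM[:,0],LIM[:,1])
        f=lambda q:np.r_[fk(P,q)[0]-x,.3*(fk(P,q)[1].inv()*R).as_rotvec()]
        r=least_squares(f,np.clip(s,LIM[:,0]+1e-3,LIM[:,1]-1e-3),bounds=(LIM[:,0],LIM[:,1]),xtol=1e-10)
        if r.cost<1e-7 and not any(np.allclose(r.x,b,atol=.05) for b in best): best.append(r.x)
    return best
E
python3 -c "
from kin import *
print(P.round(4),err)"
```

```text
[-2.0000e-04  3.4000e-02  1.5620e-01  3.7270e-01  9.6100e-02  5.5890e-01
  3.1870e-01  1.5707e+00] 6.299302427032868e-05
```

```bash
cat > plan.py <<'E'
from kin import *
mat=np.array([.4631,-.2756])
def pose(phi,th,ctr,zt):
    d=np.array([np.cos(phi),np.sin(phi),0]);u=np.array([0,0,1.])
    z=d*np.cos(th)-u*np.sin(th);y=d*np.sin(th)+u*np.cos(th);x=np.cross(y,z)
    c=np.r_[ctr,0]; t=c-d*.041*np.cos(th);t[2]=zt
    return t,Ro.from_matrix(np.stack([x,y,z],1))
E
python3 - <<'E'
from plan import *
np.set_printoptions(precision=2,suppress=True)
q0=np.array([-.8,.2,1.2,0,1.3,-.3])
for off in ([0,0],[.03,-.02]):
  for phd in range(-150,91,30):
    for thd in (25,40):
        th=np.radians(thd); zt=.008+.085*np.sin(th)+.0055*np.cos(th)
        t,R=pose(np.radians(phd),th,mat+off,zt)
        for s in ik(t,R,q0,25): print(off,phd,thd,t.round(3),s)
E
```

```text
[0, 0] -150 25 [ 0.49 -0.26  0.05] [-0.2   0.72  1.14 -0.78  2.13  2.3 ]
[0, 0] -150 40 [ 0.49 -0.26  0.07] [-0.24  0.52  1.25 -0.62  1.99  2.3 ]
[0, 0] -120 25 [ 0.48 -0.24  0.05] [-0.04  0.42  1.56 -0.97  1.79  2.16]
[0, 0] -120 40 [ 0.48 -0.25  0.07] [-0.12  0.24  1.6  -0.79  1.68  2.05]
[0, 0] -90 25 [ 0.46 -0.24  0.05] [ 0.04  0.04  2.01 -1.17  1.4   2.03]
[0, 0] -90 40 [ 0.46 -0.24  0.07] [-0.07 -0.12  1.99 -0.91  1.33  1.75]
[0, 0] -60 40 [ 0.45 -0.25  0.07] [-0.22 -0.59  2.34 -0.81  0.9   1.19]
[0, 0] 0 25 [ 0.43 -0.28  0.05] [-1.22 -0.48  2.45  1.26  1.1  -1.81]
[0, 0] 0 40 [ 0.43 -0.28  0.07] [-1.08 -0.56  2.32  0.88  1.07 -1.39]
[0, 0] 30 25 [ 0.43 -0.29  0.05] [-1.25  0.06  1.99  1.09  1.54 -2.09]
[0, 0] 30 40 [ 0.44 -0.29  0.07] [-1.15 -0.1   1.97  0.87  1.45 -1.86]
[0, 0] 60 25 [ 0.45 -0.31  0.05] [-1.13  0.44  1.54  0.9   1.88 -2.23]
[0, 0] 60 40 [ 0.45 -0.3   0.07] [-1.06  0.26  1.59  0.74  1.78 -2.14]
[0, 0] 90 25 [ 0.46 -0.31  0.05] [-0.96  0.73  1.12  0.7   2.21 -2.39]
[0, 0] 90 40 [ 0.46 -0.31  0.07] [-0.92  0.54  1.23  0.55  2.06 -2.4 ]
[0.03, -0.02] -150 25 [ 0.
[... 610 characters left out ...]
[0.03, -0.02] -30 40 [ 0.47 -0.28  0.07] [-0.67 -0.72  2.41  0.2   0.59 -0.26]
[0.03, -0.02] 0 25 [ 0.46 -0.3   0.05] [-1.16 -0.35  2.36  1.3   1.04 -1.84]
[0.03, -0.02] 0 40 [ 0.46 -0.3   0.07] [-1.03 -0.43  2.24  0.89  1.01 -1.4 ]
[0.03, -0.02] 30 25 [ 0.46 -0.31  0.05] [-1.21  0.14  1.91  1.11  1.51 -2.07]
[0.03, -0.02] 30 40 [ 0.47 -0.31  0.07] [-1.11 -0.01  1.88  0.88  1.42 -1.84]
[0.03, -0.02] 60 25 [ 0.47 -0.33  0.05] [-1.1   0.51  1.44  0.92  1.88 -2.19]
[0.03, -0.02] 60 40 [ 0.48 -0.32  0.07] [-1.04  0.34  1.49  0.75  1.77 -2.11]
[0.03, -0.02] 90 25 [ 0.49 -0.33  0.05] [-0.94  0.82  0.99  0.74  2.23 -2.34]
[0.03, -0.02] 90 40 [ 0.49 -0.33  0.07] [-0.9   0.63  1.11  0.57  2.08 -2.37]
```

```bash
python3 -m handwheel '{"hand":[0.4,0.4,0.4,0.4],"travel":[[0,0,20],[0,0,25],[0,0,25],[0,0,0]],"rot":[[0,0,0],[0,0,0],[0,0,0],[0,0,0]]}'
python3 -c "
from station import *;import cv2;s=get_state();print(s['tcp_pos'],s['orientation'])
for n in ('side','top'): cv2.imwrite(f'pics/{n}1.png',snapshot(n)[190:290,250:400,::-1].repeat(4,0).repeat(4,1))"
```

```text
clock: 3.93
tcp_pos: [0.6259, 0.0004, 0.1772]
orientation: [-3.133, -0.002, 1.827]
contact_force: [-0.5, -0.3, -2.1]
opening: 0.602
[6.25865187e-01 3.79171702e-04 1.77240824e-01] [-3.13349163e+00 -2.44706689e-03  1.82710130e+00]
```

View pics/side1.png

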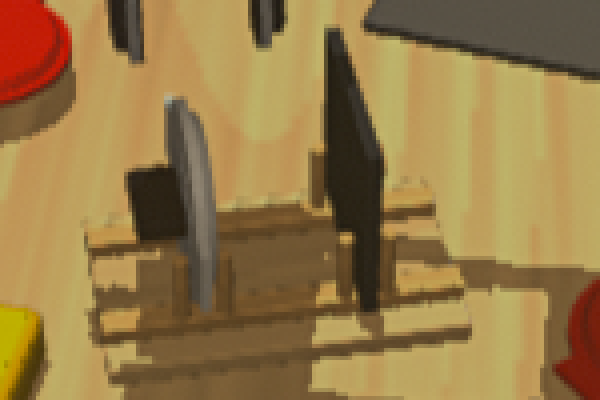

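```bash
python3 -m handwheel '{"hand":[0.4,0.4,0.4,0.4,0.4],"travel":[[0,2,15],[0,0,18],[0,0,18],[0,0,19],[0,0,0]],"rot":[[0,0,0],[0,0,0],[0,0,0],[0,0,0],[0,0,0]]}'
python3 -m handwheel '{"hand":[0.6,0.7,0.8,0.9,1,1,1,1],"travel":[[0,0,0],[0,0,0],[0,0,0],[0,0,0],[0,0,0],[0,0,0],[0,0,0],[0,0,0]],"rot":[[0,0,0],[0,0,0],[0,0,0],[0,0,0],[0,0,0],[0,0,0],[0,0,0],[0,0,0]]}'
python3 -c "
from station import *;import cv2;s=get_state();print(s['tcp_pos'],s['orientation'])
for n in ('side','top'): cv2.imwrite(f'pics/{n}2.png',snapshot(n)[190:290,250:400,::-1].repeat(4,0).repeat(4,1))"
```

```text
clock: 4.45
tcp_pos: [0.6289, 0.0007, 0.1119]
orientation: [-3.139, -0.001, 1.827]
contact_force: [-0.8, 0.2, -1.0]
opening: 0.604
clock: 5.12
tcp_pos: [0.6306, 0.0007, 0.1158]
orientation: [3.138, 0.001, 1.827]
contact_force: [-0.7, 0.6, 6.2]
opening: 0.11
[0.63058739 0.00067358 0.1157779 ] [3.13801403e+00 1.25078961e-03 1.82740855e+00]
```

View pics/side2.png

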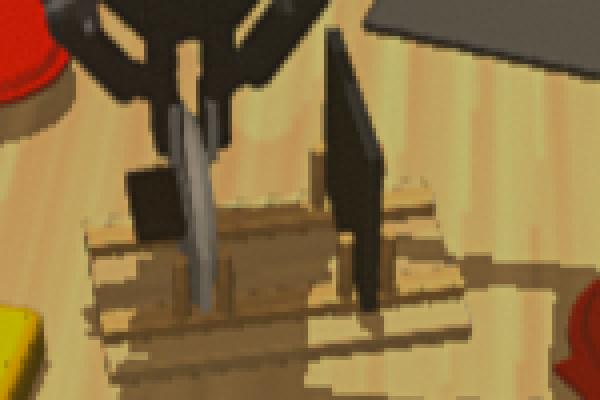

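```bash
python3 -m handwheel '{"hand":[1,1,1],"travel":[[0,0,0],[0,0,0],[0,0,0]],"rot":[[0,0,0],[0,0,0],[0,0,0]]}'
python3 -c "
from station import *;s=get_state();print(s['joints'],s['contact_force'])"
```

```text
clock: 5.47
tcp_pos: [0.6306, 0.0007, 0.1158]
orientation: [3.138, 0.001, 1.827]
contact_force: [-0.4, -0.3, 6.8]
opening: 0.111
[-5.28147994e-02  1.85310077e-01  1.37130538e+00 -8.95814761e-05
  1.58127194e+00 -3.09430841e-01] [-0.35028434 -0.30071591  6.77576428]
```

```bash
python3 -m handwheel '{"hand":[1,1,1,1,1,1,1,1,1,1],"travel":[[0,0,-5],[0,0,-8],[0,0,-10],[0,0,-12],[0,0,-15],[0,0,-20],[0,0,-25],[0,0,-25],[0,0,-20],[0,0,0]],"rot":[[0,0,0],[0,0,0],[0,0,0],[0,0,0],[0,0,0],[0,0,0],[0,0,0],[0,0,0],[0,0,0],[0,0,0]]}'
python3 -c "
from station import *;import cv2;s=get_state();print(s['tcp_pos'],s['orientation'])
for n in ('side','top'): cv2.imwrite(f'pics/{n}3.png',snapshot(n)[140:290,250:400,::-1].repeat(4,0).repeat(4,1))"
```

```text
clock: 6.3
tcp_pos: [0.6305, 0.0006, 0.2607]
orientation: [3.133, 0.003, 1.827]
contact_force: [0.3, 0.2, -0.5]
opening: 0.107
[6.30533582e-01 6.04155400e-04 2.60655461e-01] [3.13294062e+00 3.00234536e-03 1.82727841e+00]
```

View pics/side3.png

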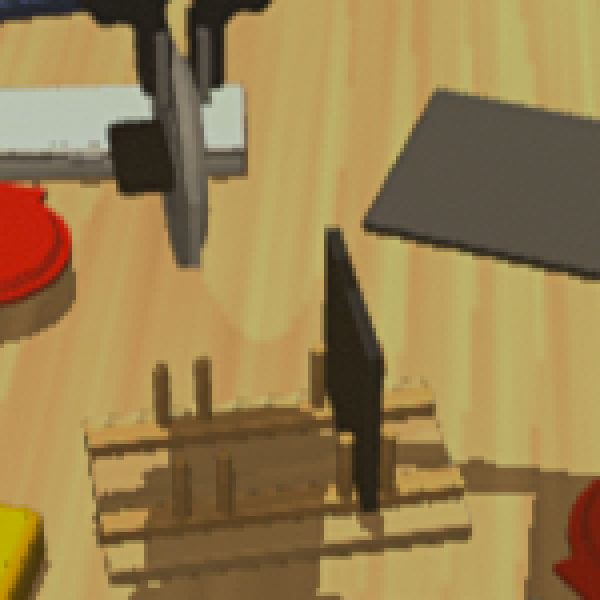

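View pics/top3.png

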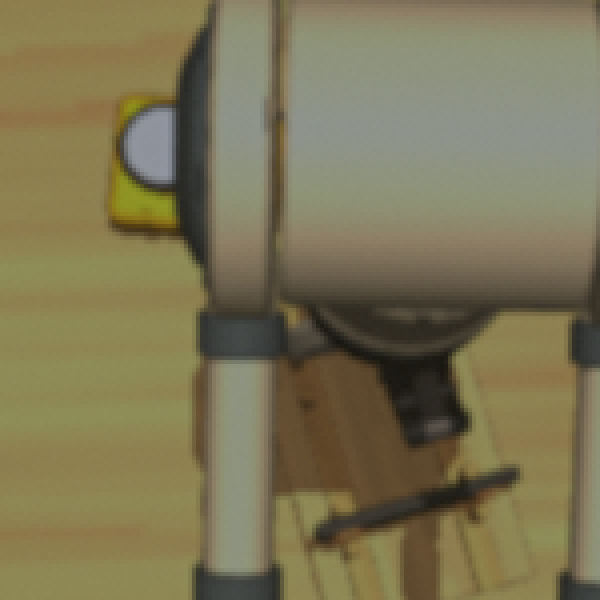

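Run:
```python
from h import *
np.set_printoptions(precision=4,suppress=True)
d=np.radians(14.7);n=np.array([-np.sin(d),np.cos(d),0]);T=np.array([.6305,.0006,.2607])
f=np.array([np.cos(d),np.sin(d),0])
for p in[(190,265),(165,33),(163,185),(205,192),(110,155),(185,148)]:
    o,v=ray("side",(250+p[0]/4,140+p[1]/4)); k=(T-o)@n/(v@n);q=o+k*v;print(p,((q-T)@f),q[2]-T[2])
```

```text
(190, 265) -0.0015068445173880667 -0.11398328535440677
(165, 33) 0.0051377760671131615 0.009740319848338619
(163, 185) 0.009096493123637129 -0.06761703993426332
(205, 192) -0.009523974122045559 -0.07392411683389438
(110, 155) 0.03156746081343354 -0.04862327582592457
(185, 148) -0.0013441837429407867 -0.049166453721812775
```

Run:
```python
from plan import *
np.set_printoptions(precision=2,suppress=True)
q=np.array([-.053,.1,1.2,0,1.8,-.31])
T=np.array([.434,-.309,.0])
d=np.array([.866,.5,0])
def go(t,phd,thd):
    global q
    _,R=pose(np.radians(phd),np.radians(thd),[0,0],0)
    s=ik(t,R,q,1); print(t.round(3),phd,thd,s)
    if s:q=s[0]
go(np.array([.6305,.0006,.2607]),14.7,90)
go(T+[0,0,.25],14.7,90)
go(T+[0,0,.25],30,90)
for th in(70,50,35,25):go(T+[0,0,.25],30,th)
for z in(.2,.15,.1,.053):go(T+[0,0,z],30,25)
for b in(.03,.06,.09):go(T+[0,0,.053]-b*(d*np.cos(np.radians(25))-np.array([0,0,np.sin(np.radians(25))])),30,25)
```

```text
[0.63 0.   0.26] 14.7 90 [array([-0.05,  0.18,  1.12,  0.  ,  1.84, -0.31])]
[ 0.43 -0.31  0.25] 14.7 90 [array([-0.68, -0.09,  1.42, -0.  ,  1.81, -0.94])]
[ 0.43 -0.31  0.25] 30 90 [array([-0.68, -0.09,  1.42,  0.  ,  1.81, -1.21])]
[ 0.43 -0.31  0.25] 30 70 [array([-0.89, -0.19,  1.54,  0.35,  1.72, -1.35])]
[ 0.43 -0.31  0.25] 30 50 [array([-1.08, -0.22,  1.67,  0.7 ,  1.69, -1.52])]
[ 0.43 -0.31  0.25] 30 35 [array([-1.2 , -0.2 ,  1.76,  0.96,  1.7 , -1.65])]
[ 0.43 -0.31  0.25] 30 25 [array([-1.26, -0.17,  1.81,  1.11,  1.73, -1.73])]
[ 0.43 -0.31  0.2 ] 30 25 [array([-1.26, -0.12,  1.87,  1.1 ,  1.68, -1.82])]
[ 0.43 -0.31  0.15] 30 25 [array([-1.26, -0.06,  1.91,  1.09,  1.64, -1.91])]
[ 0.43 -0.31  0.1 ] 30 25 [array([-1.26,  0.01,  1.94,  1.09,  1.59, -2.  ])]
[ 0.43 -0.31  0.05] 30 25 [array([-1.26,  0.09,  1.95,  1.09,  1.55, -2.08])]
[ 0.41 -0.32  0.07] 30 25 [array([-1.31,  0.08,  1.94,  1.07,  1.6 , -2.08])]
[ 0.39 -0.34  0.08] 30 25 [array([-1.36,  0.07,  1.92,  1.05,  1.66, -2.08])]
[ 0.36 -0.35  0.09] 30 25 [array([-1.41,  0.07,  1.89,  1.02,  1.71, -2.08])]
```

```bash
python3 -m handwheel '{"hand":[1,1,1,1,1,1,1,1,1,1,1,1],"travel":[[-20.8,-22.4,0.5],[-20.8,-22.4,0.5],[-20.8,-22.4,0.5],[-20.8,-22.4,0.5],[-20.8,-22.4,0.5],[-20.8,-22.4,0.5],[-20.8,-22.4,0.5],[-20.8,-22.4,0.5],[-20.8,-22.4,0.5],[-20.8,-22.4,0.5],[-20.8,-22.4,0.5],[-20.8,-22.4,0.5]],"rot":[[0,0,0],[0,0,0],[0,0,0],[0,0,0],[0,0,0],[0,0,0],[0,0,0],[0,0,0],[0,0,0],[0,0,0],[0,0,0],[0,0,0]]}'
python3 -m handwheel '{"hand":[1,1,1,1,1,1,1,1,1],"travel":[[0,0,0],[0,0,0],[0,0,0],[0,0,0],[0,0,0],[0,0,0],[0,0,0],[0,0,0],[0,0,0]],"rot":[[0,0,-5.1],[0,0,-5.1],[0,0,-5.1],[-5,0,0],[-5,0,0],[-5,0,0],[-5,0,0],[-5,0,0],[-5,0,0]]}'
python3 -m handwheel '{"hand":[1,1,1,1,1,1,1,1,1,1],"travel":[[0,0,0],[0,0,0],[0,0,0],[0,0,0],[0,0,0],[0,0,0],[0,0,0],[0,0,0],[0,0,0],[0,0,0]],"rot":[[-5,0,0],[-5,0,0],[-5,0,0],[-5,0,0],[-5,0,0],[-5,0,0],[-5,0,0],[0,0,0],[0,0,0],[0,0,0]]}'
python3 -c "
from station import *;import cv2;s=get_state();print(s['tcp_pos'],s['orientation'],s['joints'].round(2))
cv2.imwrite('pics/side4.png',snapshot('side')[40:240,310:510,::-1].repeat(3,0).repeat(3,1))"
```

```text
clock: 7.4
tcp_pos: [0.4313, -0.3095, 0.2447]
orientation: [-3.139, -0.003, 1.827]
contact_force: [-0.2, -0.7, -1.4]
opening: 0.108
clock: 8.15
tcp_pos: [0.4324, -0.3085, 0.2454]
orientation: [2.615, -0.003, 2.094]
contact_force: [0.8, 0.5, -3.3]
opening: 0.11
clock: 8.98
tcp_pos: [0.433, -0.3087, 0.2467]
orientation: [2.009, -0.001, 2.094]
contact_force: [0.1, 0.2, -0.9]
opening: 0.108
[ 0.43296139 -0.30872737  0.24669205] [ 2.00949136e+00 -1.14949547e-03  2.09448838e+00] [-1.26 -0.16  1.82  1.11  1.72 -1.74]
```

View pics/side4.png

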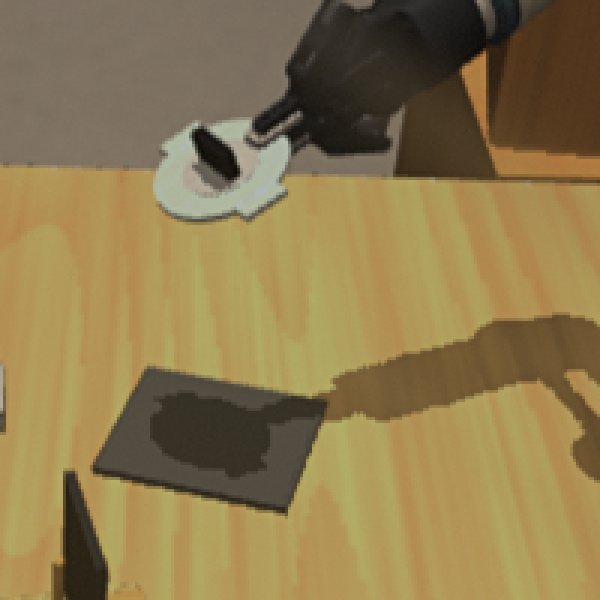

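```bash
python3 -m handwheel '{"hand":[1,1,1,1,1,1,1,1],"travel":[[0,-18.1,8.5],[0,-27.2,12.7],[0,-31.7,14.8],[0,-31.7,14.8],[0,-27.2,12.7],[0,-22.7,10.6],[0,-9,4.2],[0,0,0]],"rot":[[0,0,0],[0,0,0],[0,0,0],[0,0,0],[0,0,0],[0,0,0],[0,0,0],[0,0,0]]}'
python3 -c "
from station import *;import cv2;s=get_state();print(s['tcp_pos'],s['orientation'],s['joints'].round(2))
cv2.imwrite('pics/side5.png',snapshot('side')[110:240,310:480,::-1].repeat(4,0).repeat(4,1))"
```

```text
clock: 9.7
tcp_pos: [0.4331, -0.3078, 0.0606]
orientation: [2.008, -0.003, 2.096]
contact_force: [0.2, 0.7, -1.0]
opening: 0.109
[ 0.4331373  -0.30778214  0.0605814 ] [ 2.00790997 -0.00341392  2.09565832] [-1.26  0.08  1.95  1.09  1.55 -2.07]
```

View pics/side5.png

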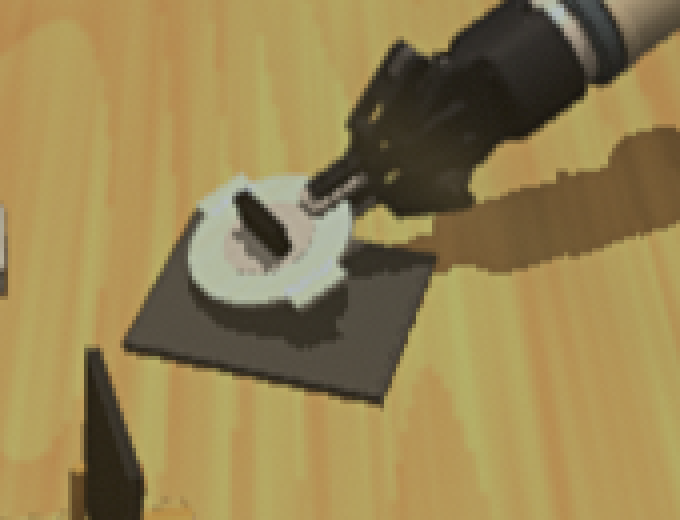

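```bash
python3 -m handwheel '{"hand":[1,1,1,1],"travel":[[0,-2.7,1.3],[0,-2.7,1.3],[0,-1.8,0.8],[0,0,0]],"rot":[[0,0,0],[0,0,0],[0,0,0],[0,0,0]]}'
python3 -m handwheel '{"hand":[1,1,1],"travel":[[0,-1.8,0.8],[0,-1.8,0.8],[0,0,0]],"rot":[[0,0,0],[0,0,0],[0,0,0]]}'
```

```text
clock: 10.08
tcp_pos: [0.4332, -0.3091, 0.0549]
orientation: [2.008, 0.001, 2.095]
contact_force: [0.6, -0.4, -2.2]
opening: 0.109
clock: 10.33
tcp_pos: [0.4331, -0.309, 0.0504]
orientation: [2.007, 0.0, 2.094]
contact_force: [0.7, -0.8, -0.3]
opening: 0.107
```

```bash
python3 -m handwheel '{"hand":[1,1,1,1],"travel":[[0,-1.8,0.8],[0,-1.8,0.8],[0,-0.9,0.4],[0,0,0]],"rot":[[0,0,0],[0,0,0],[0,0,0],[0,0,0]]}'
python3 -c "
from station import *;import cv2;s=get_state();print(s['tcp_pos'],s['orientation'],s['joints'].round(2))
cv2.imwrite('pics/side6.png',snapshot('side')[110:240,310:480,::-1].repeat(4,0).repeat(4,1))"
```

```text
clock: 10.67
tcp_pos: [0.4334, -0.3097, 0.0481]
orientation: [2.003, 0.003, 2.095]
contact_force: [-6.1, -1.3, 10.0]
opening: 0.107
[ 0.43340257 -0.30974204  0.04814138] [2.00308306 0.00275698 2.09471529] [-1.26  0.11  1.95  1.09  1.54 -2.1 ]
```

View pics/side6.png

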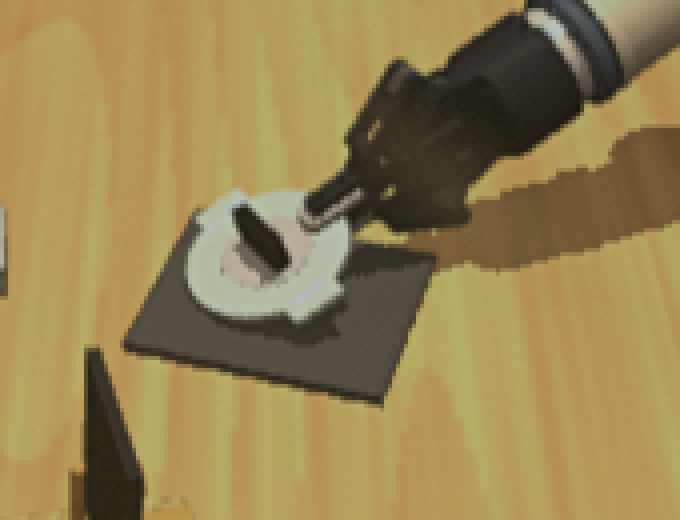

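```bash
python3 -m handwheel '{"hand":[0.88,0.8,0.76,0.75],"travel":[[0,0,0],[0,0,0],[0,0,0],[0,0,0]],"rot":[[0,0,0],[0,0,0],[0,0,0],[0,0,0]]}'
python3 -c "
from station import *;import cv2;s=get_state();print(s['tcp_pos'],s['orientation'],s['joints'].round(2))
cv2.imwrite('pics/side7.png',snapshot('side')[110:240,310:480,::-1].repeat(4,0).repeat(4,1))"
```

```text
clock: 11.05
tcp_pos: [0.4329, -0.3087, 0.045]
orientation: [2.007, -0.001, 2.095]
contact_force: [-0.9, 0.2, -0.5]
opening: 0.248
[ 0.43290347 -0.3087115   0.04504767] [ 2.00748598e+00 -5.33016779e-04  2.09450900e+00] [-1.26  0.11  1.95  1.09  1.54 -2.1 ]
```

View pics/side7.png

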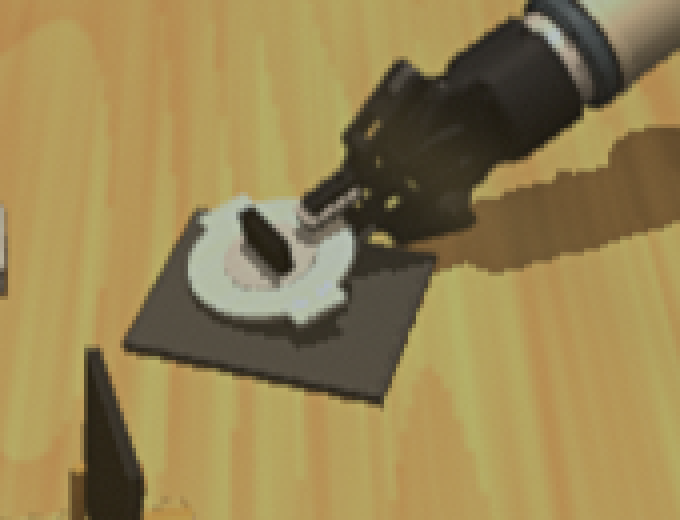

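```bash
python3 -m handwheel '{"hand":[0.75,0.75,0.75,0.75],"travel":[[0,-7,-29],[0,-5,-35],[0,0,-35],[0,0,0]],"rot":[[0,0,0],[0,0,0],[0,0,0],[0,0,0]]}'
python3 -c "
from station import *;import cv2;s=get_state();print(s['tcp_pos'],s['orientation'],s['joints'].round(2))
cv2.imwrite('pics/side8.png',snapshot('side')[110:240,310:480,::-1].repeat(4,0).repeat(4,1))"
```

```text
clock: 11.43
tcp_pos: [0.3485, -0.36, 0.0789]
orientation: [2.009, 0.004, 2.091]
contact_force: [-0.2, -0.7, 0.0]
opening: 0.249
[ 0.34848119 -0.35999132  0.07894045] [2.0085321  0.00420543 2.09095269] [-1.45  0.11  1.88  1.01  1.72 -2.12]
```

View pics/side8.png

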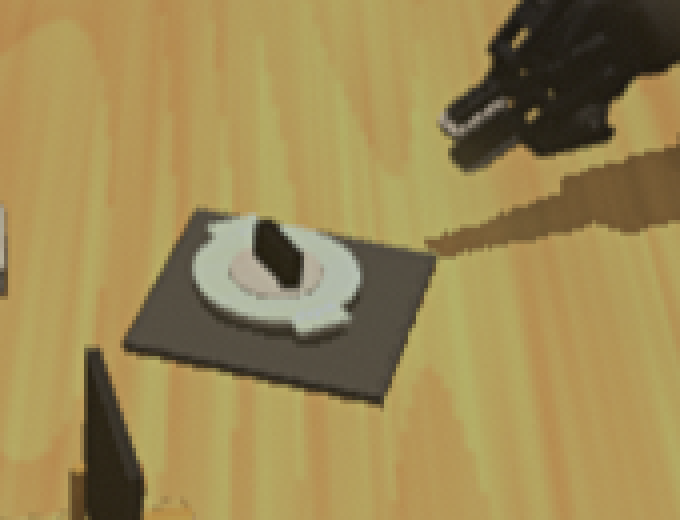

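```bash
python3 -m handwheel '{"hand":[0.6,0.5,0.5,0.5,0.5,0.5,0.5,0.5,0.5,0.5,0.5,0.5],"travel":[[0,27.2,-12.7],[0,31.7,-14.8],[0,31.7,-14.8],[0,31.7,-14.8],[0,31.7,-14.8],[0,0,0],[0,0,0],[0,0,0],[0,0,0],[0,0,0],[0,0,0],[0,0,0]],"rot":[[0,0,0],[0,0,0],[0,0,0],[0,0,0],[0,0,0],[7,0,0],[7,0,0],[7,0,0],[7,0,0],[7,0,0],[7,0,0],[7,0,0]]}'
python3 -m handwheel '{"hand":[0.5,0.5,0.5],"travel":[[0,0,0],[0,0,0],[0,0,0]],"rot":[[7,0,0],[7,0,0],[2,0,0]]}'
python3 -c "
from station import *;import cv2;s=get_state();print(s['tcp_pos'],s['orientation'],s['joints'].round(2))
a=snapshot('side')[:,:,::-1];b=snapshot('top')[:,:,::-1]
cv2.imwrite('pics/side9f.png',a);cv2.imwrite('pics/top9f.png',b)
cv2.imwrite('pics/side9.png',cv2.resize(a[150:220,330:430],None,fx=8,fy=8,interpolation=2));cv2.imwrite('pics/top9.png',cv2.resize(b[255:365,420:530],None,fx=5,fy=5,interpolation=2))"
```

```text
clock: 12.48
tcp_pos: [0.3514, -0.3559, 0.2469]
orientation: [2.867, 0.002, 2.095]
contact_force: [-0.6, -0.0, -0.3]
opening: 0.499
clock: 12.73
tcp_pos: [0.353, -0.3545, 0.2465]
orientation: [-3.137, 0.001, 2.1]
contact_force: [-0.1, 0.3, -0.6]
opening: 0.5
[ 0.35303876 -0.35445323  0.24647685] [-3.13675610e+00  9.12925914e-04  2.09959102e+00] [-0.85 -0.18  1.5  -0.01  1.82 -1.38]
```

View pics/side9.png

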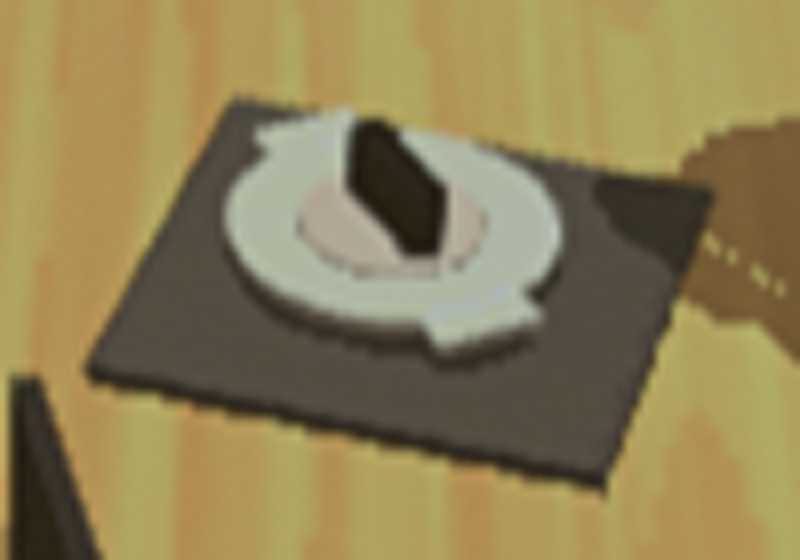

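View pics/top9.png

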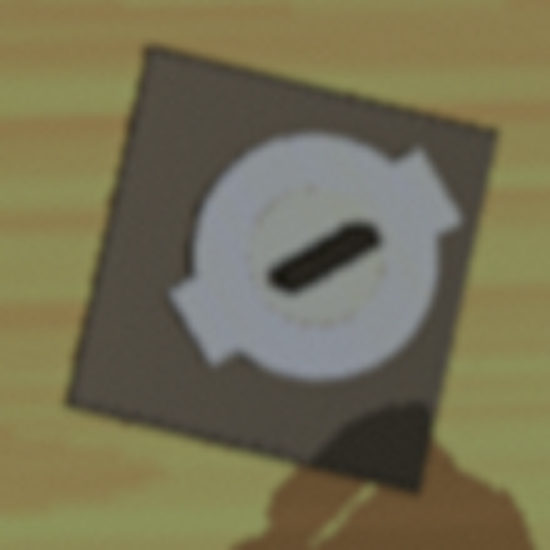

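The lid lies flat on the mat, handle up: top view flange disc about (483,307), handle bar ends at about (475,311) and (495,302). Now I'll measure it exactly.

Run:
```python
from h import *;import cv2
np.set_printoptions(precision=4,suppress=True)
t=cv2.imread("pics/top9f.png");h=cv2.cvtColor(t,cv2.COLOR_BGR2HSV)
m=cv2.inRange(h,(0,0,118),(179,75,255));z=np.zeros_like(m);z[262:345,440:520]=m[262:345,440:520]
c=max(cv2.findContours(z,0,2)[0],key=cv2.contourArea);hull=cv2.convexHull(c)
f=np.zeros_like(m);cv2.drawContours(f,[c],-1,255,-1)
M=cv2.moments(f,True);cen=(M['m10']/M['m00'],M['m01']/M['m00']);print(cen,M['m00'])
C=onz("top",cen,.019);print("lid",C)
r=cv2.minAreaRect(c);print(r);b=[onz("top",p,.019) for p in cv2.boxPoints(r)]
print([np.linalg.norm(b[i]-b[i-1]) for i in range(4)])
for i in (0,1):
  v=b[i+1]-b[i];print(np.degrees(np.arctan2(v[1],v[0])),np.linalg.norm(v))
# principal axis of ear mask
th=.5*np.arctan2(2*M['mu11'],M['mu20']-M['mu02']);e=np.array(cen);dv=20*np.array([np.cos(th),np.sin(th)])
p,q=onz("top",e+dv,.019),onz("top",e-dv,.019);v=p-q;print("axis yaw",np.degrees(np.arctan2(v[1],v[0])))
# handle
d=cv2.inRange(h,(0,0,0),(179,255,60))&cv2.erode(f,np.ones((9,9)));
c2=max(cv2.findContours(d,0,2)[0],key=cv2.contourArea);r2=cv2.minAreaRect(c2);print(r2)
print("handle",onz("top",r2[0],.044))
bb=cv2.boxPoints(r2);
for i in(0,1):
  v=onz("top",bb[i+1],.044)-onz("top",bb[i],.044);print(np.degrees(np.arctan2(v[1],v[0])),np.linalg.norm(v))
```

```text
(482.7048524262131, 305.9479739869935) 1999.0
lid [ 0.4679 -0.2859  0.019 ]
((482.8975524902344, 305.97802734375), (51.61400604248047, 47.912322998046875), 12.094757080078125)
[np.float64(0.10554266837341926), np.float64(0.09894052111822602), np.float64(0.10624672894970215), np.float64(0.09877840403730913)]
-14.833241301687984 0.09894052111822602
-103.7639241624683 0.10624672894970215
axis yaw -63.15168920845679
((484.3264465332031, 306.0595703125), (5.758525371551514, 21.810415267944336), 59.74356460571289)
handle [ 0.4685 -0.282   0.044 ]
-61.79941223426301 0.044404118860578275
-152.34319746218276 0.011465788966605574
```

Run:
```python
from h import *;import cv2
np.set_printoptions(precision=4,suppress=True)
S=lambda u,v:(330+u/8,150+v/8);T=lambda u,v:(420+u/5,255+v/5)
print("top ears",[onz("top",T(*p),.019) for p in((420,148),(463,215),(170,292),(212,366))], np.mean([onz("top",T(*p),.019) for p in((420,148),(463,215),(170,292),(212,366))],0))
print("circle",onz("top",T(316.5,257),.019))
print("side circle",onz("side",S((222+563)/2,(128+325)/2),.019))
for p in [(258,130),(350,108),(440,345),(543,315)]: print("side ears",onz("side",S(*p),.019))
for x,y in((.468,-.2845),(.468,-.287),(.4685,-.282)):
  print([ (proj("top",np.array([x,y,z]))-[420,255])*5 for z in(.019,.044)],[ (proj("side",np.array([x,y,z]))-[330,150])*8 for z in(.019,.044)])
```

```text
top ears [array([ 0.5106, -0.3322,  0.019 ]), array([ 0.4825, -0.3484,  0.019 ]), array([ 0.4543, -0.226 ,  0.019 ]), array([ 0.4236, -0.2419,  0.019 ])] [ 0.4678 -0.2871  0.019 ]
circle [ 0.467  -0.2871  0.019 ]
side circle [ 0.4674 -0.2833  0.019 ]
side ears [ 0.5081 -0.3322  0.019 ]
side ears [ 0.4798 -0.3464  0.019 ]
side ears [ 0.4545 -0.2249  0.019 ]
side ears [ 0.4243 -0.2417  0.019 ]
[array([310.0761, 254.7049]), array([327.8623, 256.3837])] [array([390.4154, 224.2007]), array([396.6581, 154.2769])]
[array([316.132 , 254.5332]), array([334.0538, 256.2082])] [array([390.3174, 219.4031]), array([396.5492, 149.5215])]
[array([303.958 , 253.6591]), array([321.6066, 255.3145])] [array([388.8334, 228.9443]), array([395.0639, 158.9791])]
```

```bash
python3 -m handwheel '{"hand":[0.5,0.5,0.5,0.5,0.5,0.5,0.5,0.5,0.5],"travel":[[0,0,0],[1.4,26.6,0],[1.4,26.6,0],[1.4,26.6,10],[1.4,26.6,20],[1.3,26.4,25],[0,0,35],[0,0,30],[0,0,0]],"rot":[[0,0,2.4],[0,0,0],[0,0,0],[0,0,0],[0,0,0],[0,0,0],[0,0,0],[0,0,0],[0,0,0]]}'
python3 -m handwheel '{"hand":[0.5],"travel":[[0,0,0]],"rot":[[0,0,0]]}'
python3 -c "
from station import *;import cv2;s=get_state();print(s['tcp_pos'],s['orientation'],s['joints'].round(2))
a=snapshot('side')[:,:,::-1]
cv2.imwrite('pics/side10.png',cv2.resize(a[100:220,320:440],None,fx=5,fy=5,interpolation=2))"
```

```text
clock: 13.58
tcp_pos: [0.4623, -0.286, 0.1176]
orientation: [-3.137, -0.013, 2.053]
contact_force: [-1.6, 0.4, -1.1]
opening: 0.499
clock: 13.67
tcp_pos: [0.464, -0.2879, 0.1241]
orientation: [-3.14, -0.005, 2.052]
contact_force: [0.2, -0.3, 0.7]
opening: 0.505
[ 0.46401952 -0.28788405  0.12411964] [-3.14033724 -0.00530347  2.05208573] [-0.62 -0.04  1.59  0.    1.59 -1.1 ]
```

View pics/side10.png

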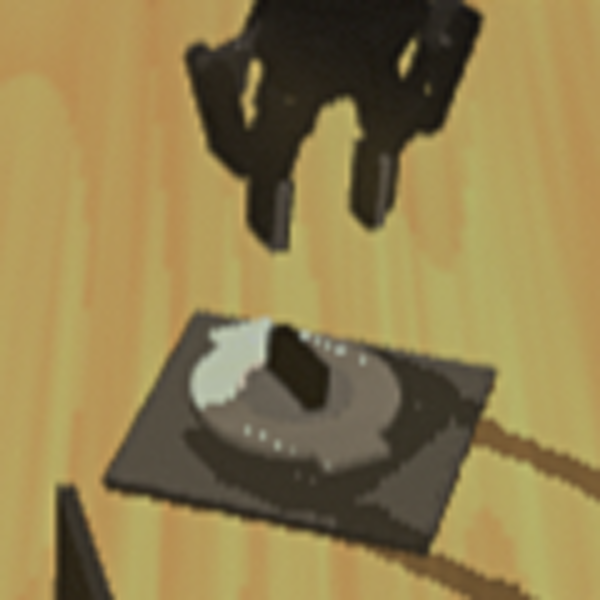

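```bash
python3 -m handwheel '{"hand":[0.5,0.5,0.5,0.5,0.5],"travel":[[0,3.5,20],[0,0,22],[0,0,20],[0,0,15],[0,0,0]],"rot":[[0,0,0],[0,0,0],[0,0,0],[0,0,0],[0,0,0]]}'
python3 -m handwheel '{"hand":[0.65,0.75,0.85,0.95,1,1,1,1],"travel":[[0,0,0],[0,0,0],[0,0,0],[0,0,0],[0,0,0],[0,0,0],[0,0,0],[0,0,0]],"rot":[[0,0,0],[0,0,0],[0,0,0],[0,0,0],[0,0,0],[0,0,0],[0,0,0],[0,0,0]]}'
python3 -c "
from station import *;import cv2;s=get_state();print(s['tcp_pos'],s['orientation'],s['joints'].round(2))
a=snapshot('side')[:,:,::-1]
cv2.imwrite('pics/side11.png',cv2.resize(a[100:220,320:440],None,fx=5,fy=5,interpolation=2))"
```

```text
clock: 14.13
tcp_pos: [0.4679, -0.2872, 0.0488]
orientation: [-3.142, -0.001, 2.052]
contact_force: [-0.4, 0.8, -0.0]
opening: 0.499
clock: 14.8
tcp_pos: [0.4696, -0.288, 0.0524]
orientation: [3.14, 0.004, 2.053]
contact_force: [-0.9, -0.0, 6.1]
opening: 0.121
[ 0.46960033 -0.28804502  0.05243338] [3.13968264 0.00427151 2.05254636] [-0.61  0.01  1.67 -0.    1.45 -1.09]
```

View pics/side11.png

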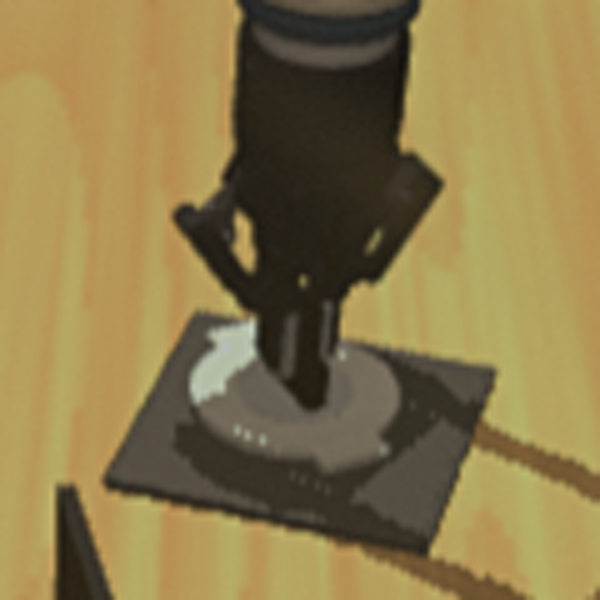

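```bash
python3 -m handwheel '{"hand":[1,1,1,1,1,1,1,1,1,1,1,1],"travel":[[0,0,-5],[0,0,-12],[0,0,-20],[0,0,-28],[0,0,-35],[0,0,-35],[0,0,-35],[0,0,-30],[0,0,-10],[15.5,10.1,0],[31,20.2,0],[31,20.2,0]],"rot":[[0,0,0],[0,0,0],[0,0,0],[0,0,0],[0,0,0],[0,0,0],[0,0,0],[0,0,0],[0,0,0],[0,0,0],[0,0,0],[0,0,0]]}'
python3 -m handwheel '{"hand":[1,1,1,1,1,1,1,1,1,1,1,1],"travel":[[31,20.2,0],[31,20.2,0],[31,20.2,0],[31,20.2,0],[31,20.2,0],[31,20.2,0],[31,20.2,0],[31,20.2,0],[31,20.2,0],[31,20.2,0],[31,20.2,0],[31,20.2,0]],"rot":[[0,0,0],[0,0,0],[0,0,0],[0,0,0],[0,0,0],[0,0,0],[0,0,0],[0,0,0],[0,0,0],[0,0,0],[0,0,0],[0,0,0]]}'
python3 -m handwheel '{"hand":[1,1,1,1,1,1,1,1],"travel":[[31,20.2,0],[15.5,10.1,0],[0,0,0],[0,0,0],[0,0,0],[0,0,0],[0,0,0],[0,0,0]],"rot":[[0,0,0],[0,0,0],[0,0,6],[0,0,6],[0,0,6],[0,0,6],[0,0,5],[0,0,0]]}'
python3 -c "
from station import *;import cv2;s=get_state();print(s['tcp_pos'],s['orientation'],s['joints'].round(2))
a=snapshot('side')[:,:,::-1]
cv2.imwrite('pics/side12.png',a)
cv2.imwrite('pics/side12c.png',cv2.resize(a[210:410,260:440],None,fx=3,fy=3,interpolation=2))"
```

```text
clock: 15.85
tcp_pos: [0.4769, -0.1946, 0.2585]
orientation: [-3.141, -0.001, 2.05]
contact_force: [0.3, -0.0, -1.9]
opening: 0.121
clock: 16.85
tcp_pos: [0.5192, 0.2488, 0.2584]
orientation: [-3.14, -0.0, 2.053]
contact_force: [1.3, -0.5, -1.0]
opening: 0.119
clock: 17.52
tcp_pos: [0.5247, 0.3022, 0.2582]
orientation: [-3.14, 0.001, 1.544]
contact_force: [0.7, 0.5, -1.5]
opening: 0.115
[0.52469078 0.30222711 0.25816634] [-3.13976014e+00  9.14674022e-04  1.54357402e+00] [0.47 0.11 1.2  0.   1.83 0.49]
```

View pics/side12c.png

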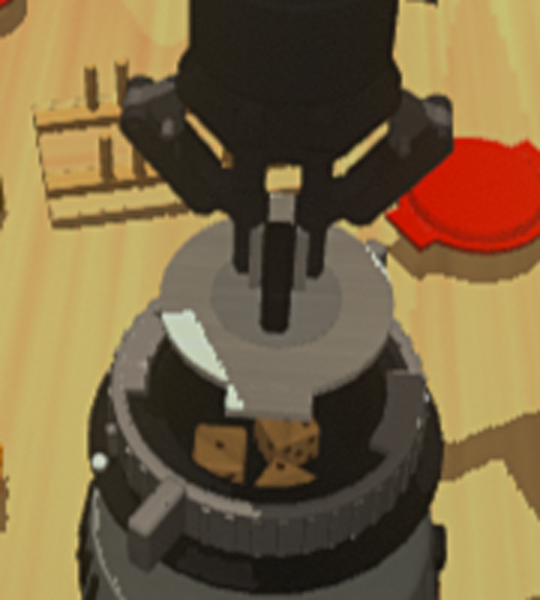

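Run:
```python
from h import *;import cv2
np.set_printoptions(precision=4,suppress=True)
a=cv2.imread('pics/side12.png')
cv2.imwrite('pics/z12.png',cv2.resize(a[280:352,305:400],(792,600),interpolation=2))
S=lambda u,v:(260+u/3,210+v/3)
z=.2248
for p in[(160,292),(393,292),(228,410),(312,413)]:print(p,onz("side",S(*p),z))
print("pred ctr px",(proj("side",np.array([.5247,.3048,z]))-[260,210])*3)
```

```text
(160, 292) [0.5735 0.3062 0.2248]
(393, 292) [0.4744 0.2991 0.2248]
(228, 410) [0.5414 0.3652 0.2248]
(312, 413) [0.5082 0.3643 0.2248]
pred ctr px [274.5234 295.7899]
```

View pics/z12.png

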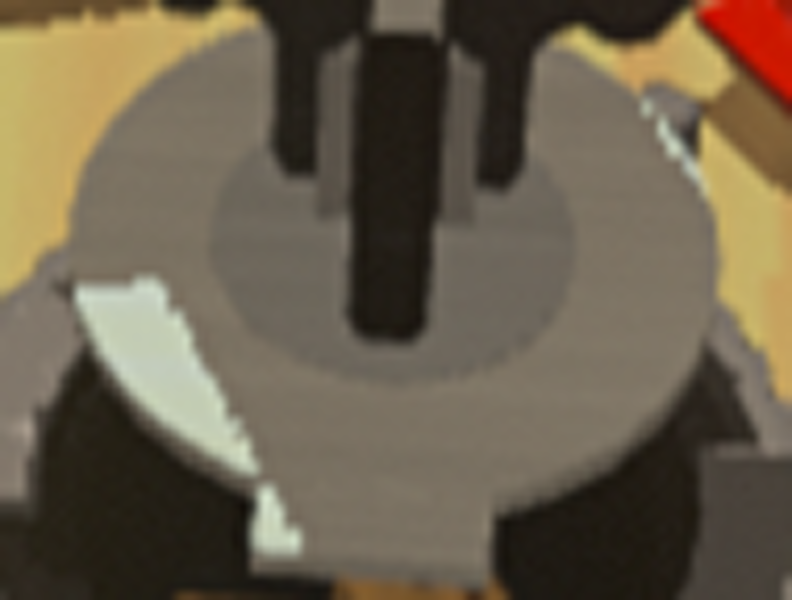

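```bash
python3 -m handwheel '{"hand":[1,1,1,1,1],"travel":[[-0.7,1.8,10],[0,0,18],[0,0,15],[0,0,5],[0,0,0]],"rot":[[0,0,0],[0,0,0],[0,0,0],[0,0,0],[0,0,0]]}'
python3 -m handwheel '{"hand":[1],"travel":[[0,0,0]],"rot":[[0,0,0]]}'
python3 -c "
from station import *;import cv2;s=get_state();print(s['tcp_pos'],s['orientation'],s['joints'].round(2))
a=snapshot('side')[:,:,::-1]
cv2.imwrite('pics/side13.png',a)
cv2.imwrite('pics/side13c.png',cv2.resize(a[270:400,280:420],None,fx=5,fy=4.5,interpolation=2))"
```

```text
clock: 17.98
tcp_pos: [0.526, 0.301, 0.2084]
orientation: [-3.137, 0.002, 1.548]
contact_force: [0.5, 0.0, -2.4]
opening: 0.121
clock: 18.07
tcp_pos: [0.5267, 0.3014, 0.2111]
orientation: [-3.141, 0.0, 1.547]
contact_force: [0.5, -0.2, -2.0]
opening: 0.124
[0.52669985 0.3013788  0.211112  ] [-3.14092099e+00  3.31768425e-04  1.54730766e+00] [0.46 0.11 1.29 0.   1.75 0.49]
```

View pics/side13c.png

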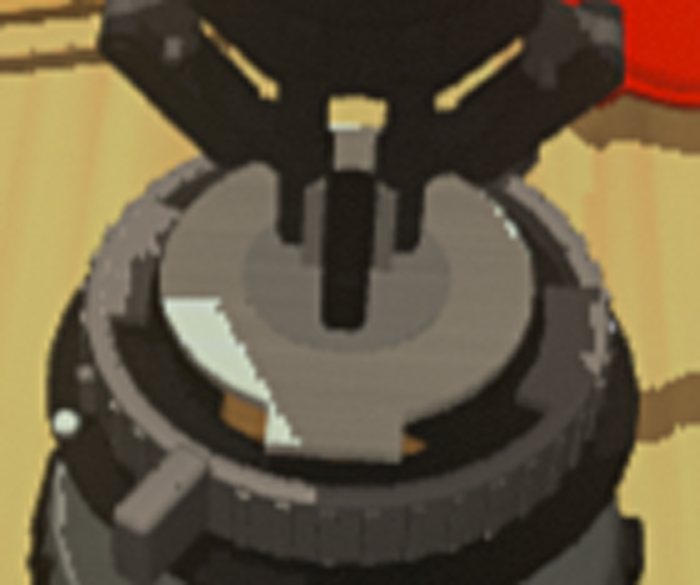

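```bash
python3 -m handwheel '{"hand":[1,1,1,1,1],"travel":[[0,0,3],[0,0,3],[0,0,3],[0,0,2],[0,0,0]],"rot":[[0,0,0],[0,0,0],[0,0,0],[0,0,0],[0,0,0]]}'
python3 -m handwheel '{"hand":[1,1,1,1],"travel":[[0,0,2],[0,0,2],[0,0,1],[0,0,0]],"rot":[[0,0,0],[0,0,0],[0,0,0],[0,0,0]]}'
```

```text
clock: 18.53
tcp_pos: [0.5266, 0.3014, 0.1997]
orientation: [-3.141, 0.0, 1.547]
contact_force: [-1.3, 0.7, -1.3]
opening: 0.122
clock: 18.87
tcp_pos: [0.5267, 0.3015, 0.195]
orientation: [-3.141, 0.0, 1.546]
contact_force: [0.4, -0.2, -2.2]
opening: 0.122
```

```bash
python3 -m handwheel '{"hand":[1,1,1],"travel":[[0,0,1],[0,0,1],[0,0,0]],"rot":[[0,0,0],[0,0,0],[0,0,0]]}'
python3 -m handwheel '{"hand":[1,1,1],"travel":[[0,0,1],[0,0,1],[0,0,0]],"rot":[[0,0,0],[0,0,0],[0,0,0]]}'
```

```text
clock: 19.12
tcp_pos: [0.5268, 0.3015, 0.1936]
orientation: [3.141, -0.0, 1.546]
contact_force: [-0.2, 0.0, -1.7]
opening: 0.127
clock: 19.37
tcp_pos: [0.5268, 0.3016, 0.1934]
orientation: [3.14, -0.001, 1.547]
contact_force: [-2.5, -1.3, 6.8]
opening: 0.116
```

```bash
python3 -m handwheel '{"hand":[0.9,0.8,0.72,0.7,0.7,0.7,0.7,0.7,0.7,0.7],"travel":[[0,0,0],[0,0,0],[0,0,0],[0,0,0],[0,0,-10],[0,0,-20],[0,0,-25],[0,0,-30],[0,0,-30],[0,0,0]],"rot":[[0,0,0],[0,0,0],[0,0,0],[0,0,0],[0,0,0],[0,0,0],[0,0,0],[0,0,0],[0,0,0],[0,0,0]]}'
python3 -c "
from station import *;import cv2;s=get_state();print(s['tcp_pos'],s['orientation'],s['joints'].round(2))
a=snapshot('side')[:,:,::-1]
cv2.imwrite('pics/side14.png',a)
cv2.imwrite('pics/side14c.png',cv2.resize(a[270:400,280:420],None,fx=5,fy=4.5,interpolation=2))"
```

```text
clock: 20.2
tcp_pos: [0.5276, 0.3019, 0.315]
orientation: [3.131, -0.005, 1.546]
contact_force: [-0.4, 0.0, 1.6]
opening: 0.3
[0.52760747 0.30189174 0.3150069 ] [ 3.13143399 -0.00538612  1.54643341] [ 0.46  0.13  1.08 -0.    1.92  0.49]
```

View pics/side14c.png

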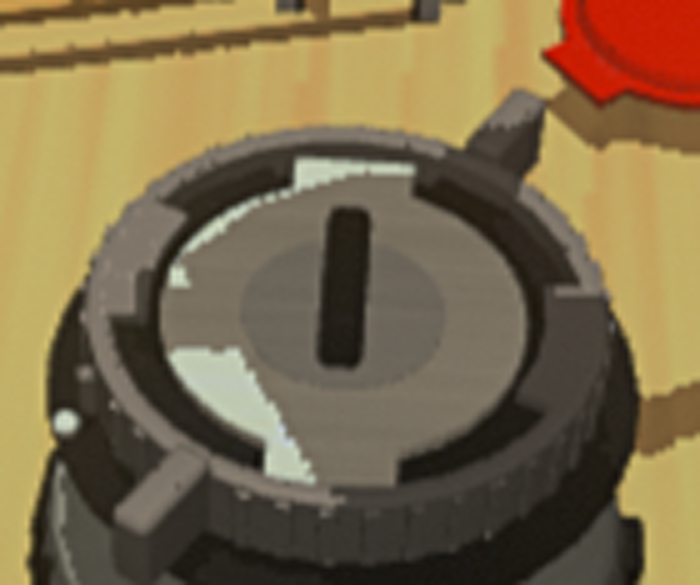

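```bash
python3 -m handwheel '{"hand":[0.6,0.5,0.5,0.5,0.5,0.5,0.5,0.5,0.5,0.5,0.5,0.5],"travel":[[25.8,14.1,0],[25.8,14.1,0],[25.8,14.2,0],[0,0,0],[0,0,0],[0,0,10],[0,0,20],[0,0,25],[0,0,25],[0,0,20],[0,0,0],[0,0,0]],"rot":[[0,0,0],[0,0,0],[0,0,0],[0,0,6],[0,0,6],[0,0,6],[0,0,6],[0,0,6],[0,0,0],[0,0,0],[0,0,0],[0,0,0]]}'
python3 -c "
from station import *;import cv2;s=get_state();print(s['tcp_pos'],s['orientation'],s['joints'].round(2))
a=snapshot('side')[:,:,::-1]
cv2.imwrite('pics/side15.png',a)
cv2.imwrite('pics/side15c.png',cv2.resize(a[250:410,240:420],None,fx=4,fy=3.7,interpolation=2))"
```

```text
clock: 21.25
tcp_pos: [0.5703, 0.3774, 0.2042]
orientation: [-3.139, 0.004, 1.023]
contact_force: [-0.2, 0.0, 1.5]
opening: 0.499
[0.57033756 0.37738898 0.2041803 ] [-3.13946577  0.00400881  1.02286169] [ 0.53  0.32  1.06 -0.    1.77  1.08]
```

View pics/side15c.png

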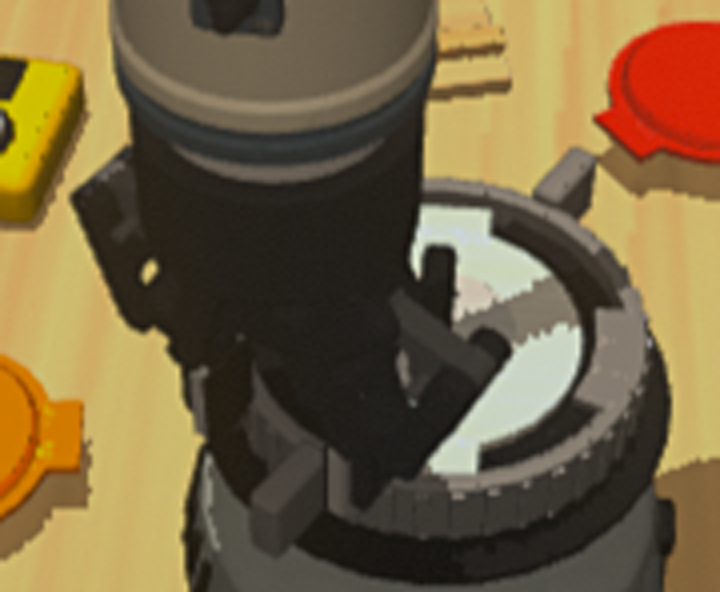

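```bash
python3 -m handwheel '{"hand":[0.5,0.5,0.5,0.5,0.65,0.8,0.9,1,1,1,1,1],"travel":[[1,0,12],[0,0,15],[0,0,10],[0,0,0],[0,0,0],[0,0,0],[0,0,0],[0,0,0],[0,0,0],[0,0,0],[0,0,0],[0,0,0]],"rot":[[0,0,0],[0,0,0],[0,0,0],[0,0,0],[0,0,0],[0,0,0],[0,0,0],[0,0,0],[0,0,0],[0,0,0],[0,0,0],[0,0,0]]}'
python3 -c "
from station import *;import cv2;s=get_state();print(s['tcp_pos'],s['orientation'],s['joints'].round(2))
import numpy as np;d=s['tcp_pos'][:2]-[.5264,.304];print(np.hypot(*d),np.degrees(np.arctan2(d[1],d[0])))"
```

```text
clock: 22.3
tcp_pos: [0.5719, 0.3789, 0.1709]
orientation: [3.141, -0.002, 1.023]
contact_force: [0.0, -0.0, 6.1]
opening: 0.128
[0.5719434  0.37893991 0.17090987] [ 3.14053721e+00 -2.10753541e-03  1.02274008e+00] [0.54 0.32 1.11 0.   1.7  1.08]
0.08769373565901357 58.71160129551985
```

```bash
python3 -m handwheel '{"hand":[1,1,1,1,1,1,1,1],"travel":[[-0.12,4.6,0],[-0.33,7.6,0],[-0.33,7.6,0],[-0.33,7.6,0],[-0.33,7.6,0],[-0.33,7.6,0],[-0.33,7.6,0],[0,0,0]],"rot":[[0,0,3],[0,0,5],[0,0,5],[0,0,5],[0,0,5],[0,0,5],[0,0,5],[0,0,0]]}'
python3 -c "
from station import *;import cv2;s=get_state();print(s['tcp_pos'],s['orientation'],s['joints'].round(2),s['torque'])
import numpy as np;d=s['tcp_pos'][:2]-[.5264,.304];print(np.hypot(*d),np.degrees(np.arctan2(d[1],d[0])))
cv2.imwrite('pics/side16c.png',cv2.resize(snapshot('side')[250:410,240:420,::-1],None,fx=4,fy=3.7,interpolation=2))"
```

```text
clock: 22.97
tcp_pos: [0.6053, 0.3414, 0.1709]
orientation: [-3.141, -0.001, 0.441]
contact_force: [-2.1, 1.5, 6.0]
opening: 0.126
[0.60529436 0.34137692 0.17091075] [-3.14094024e+00 -1.45722689e-03  4.41333585e-01] [0.46 0.35 1.08 0.   1.71 1.59] [ 0.11490259  0.36551755 -0.34310018]
0.08730036667677499 25.349679953639487
```

View pics/side16c.png

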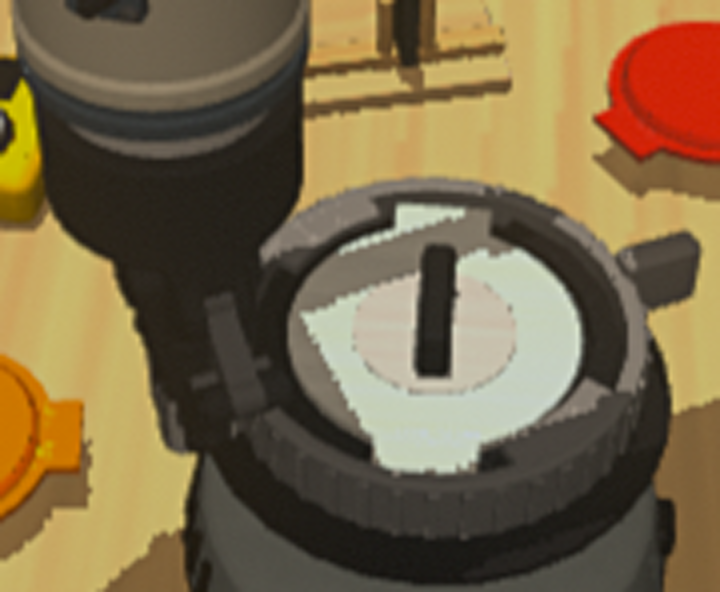

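```bash
python3 -m handwheel '{"hand":[1,1,1,1,1,1,1,1,1,1],"travel":[[-0.33,7.6,0],[-0.33,7.6,0],[-0.33,7.6,0],[-0.33,7.6,0],[-0.33,7.6,0],[-0.33,7.6,0],[-0.33,7.6,0],[-0.33,7.6,0],[-0.15,5.4,0],[0,0,0]],"rot":[[0,0,5],[0,0,5],[0,0,5],[0,0,5],[0,0,5],[0,0,5],[0,0,5],[0,0,5],[0,0,3.5],[0,0,0]]}'
python3 -c "
from station import *;import cv2;s=get_state();print(s['tcp_pos'],s['orientation'],s['joints'].round(2),s['torque'])
import numpy as np;d=s['tcp_pos'][:2]-[.5264,.304];print(np.hypot(*d),np.degrees(np.arctan2(d[1],d[0])))
b=snapshot('top')[:,:,::-1]
cv2.imwrite('pics/side17c.png',cv2.resize(snapshot('side')[250:410,240:420,::-1],None,fx=4,fy=3.7,interpolation=2))
cv2.imwrite('pics/top17c.png',cv2.resize(b[230:340,120:250],None,fx=5,fy=5,interpolation=2))"
```

```text
clock: 23.85
tcp_pos: [0.6089, 0.2774, 0.1709]
orientation: [-3.14, -0.0, -0.315]
contact_force: [-2.9, 2.2, 6.4]
opening: 0.128
[0.6088898  0.27735652 0.17087405] [-3.13991980e+00 -3.18103929e-04 -3.15289076e-01] [0.38 0.28 1.17 0.   1.7  2.26] [ 0.16416915  0.33212162 -0.1666904 ]
0.08668588728154362 -17.900001471563066
```

View pics/side17c.png

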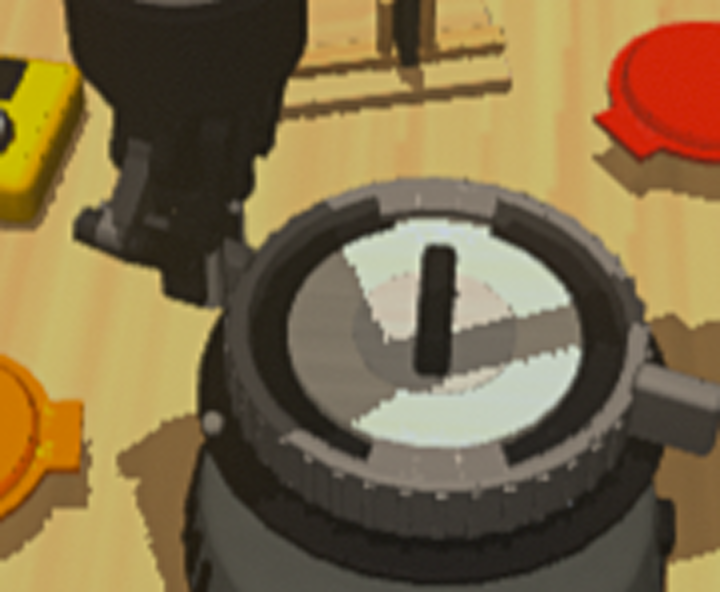

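View pics/top17c.png

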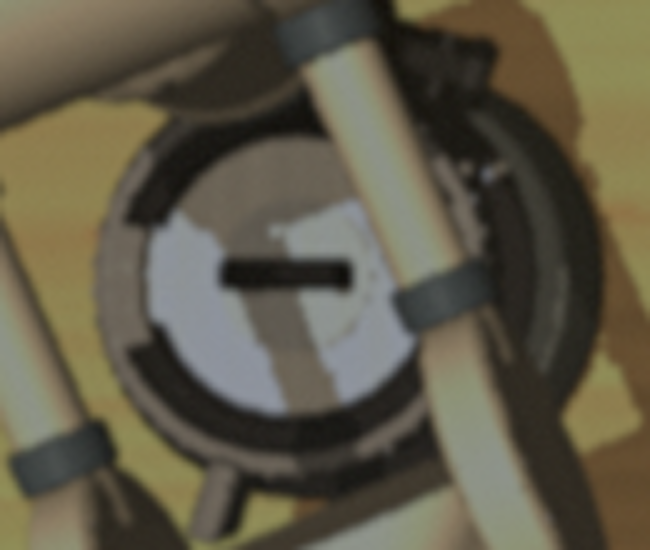

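```bash
python3 -m handwheel '{"hand":[1,1,1,1],"travel":[[-0.05,2.6,0],[-0.05,2.6,0],[0,0,0],[0,0,0]],"rot":[[0,0,1.7],[0,0,1.7],[0,0,0],[0,0,0]]}'
python3 -c "
from station import *;import cv2;s=get_state();print(s['tcp_pos'],s['orientation'],s['torque'],s['contact_force'])
import numpy as np;d=s['tcp_pos'][:2]-[.5264,.304];print(np.hypot(*d),np.degrees(np.arctan2(d[1],d[0])))
"
```

```text
clock: 24.28
tcp_pos: [0.6073, 0.273, 0.1709]
orientation: [-3.14, -0.001, -0.371]
contact_force: [-3.0, 0.8, 5.8]
opening: 0.128
[0.60731496 0.27299005 0.17086302] [-3.14006011e+00 -6.52112880e-04 -3.70730666e-01] [ 0.06889363  0.39653042 -0.12218591] [-3.0346067   0.84664538  5.75031431]
0.08665360974562353 -20.96889445195036
```

```bash
python3 -m handwheel '{"hand":[0.9,0.8,0.7,0.6,0.55,0.5,0.5,0.5,0.5,0.5,0.5,0.5],"travel":[[0,0,0],[0,0,0],[0,0,0],[0,0,0],[0,0,0],[0,0,-8],[0,0,-20],[0,0,-30],[0,0,-35],[0,0,-35],[0,0,-30],[0,0,0]],"rot":[[0,0,0],[0,0,0],[0,0,0],[0,0,0],[0,0,0],[0,0,0],[0,0,0],[0,0,0],[0,0,0],[0,0,0],[0,0,0],[0,0,0]]}'
python3 -m handwheel '{"hand":[0.5,0.5,0.5,0.5,0.5,0.5,0.5,0.5],"travel":[[5,20,0],[5,35,0],[5,35,0],[5,35,0],[5,35,0],[5,35,0],[5,25,0],[0,0,0]],"rot":[[0,0,0],[0,0,0],[0,0,0],[0,0,0],[0,0,0],[0,0,0],[0,0,0],[0,0,0]]}'
python3 -c "
from station import *;import cv2;s=get_state();print(s['tcp_pos'],s['orientation'])
a=snapshot('side')[:,:,::-1];b=snapshot('top')[:,:,::-1]
cv2.imwrite('pics/side18.png',a);cv2.imwrite('pics/top18.png',b)
cv2.imwrite('pics/side18c.png',cv2.resize(a[280:400,280:420],None,fx=5,fy=5,interpolation=2))
cv2.imwrite('pics/top18c.png',cv2.resize(b[230:340,120:250],None,fx=5,fy=5,interpolation=2))"
```

```text
clock: 25.28
tcp_pos: [0.6079, 0.2726, 0.3371]
orientation: [-3.133, -0.01, -0.372]
contact_force: [0.4, 0.6, 1.2]
opening: 0.501
clock: 25.95
tcp_pos: [0.5594, 0.0505, 0.3285]
orientation: [3.14, -0.002, -0.377]
contact_force: [-0.3, 1.6, 0.4]
opening: 0.497
[0.55940048 0.05047248 0.32853527] [ 3.14037605e+00 -2.02023634e-03 -3.76798709e-01]
```

View pics/side18c.png

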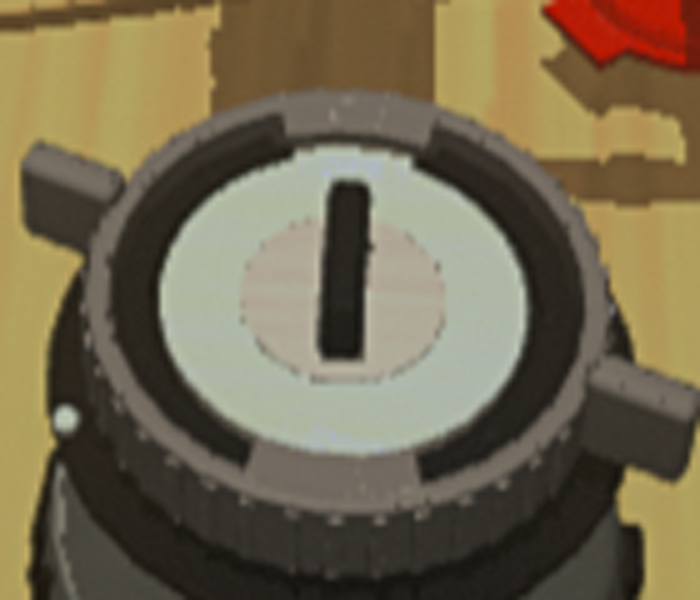

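View pics/top18c.png

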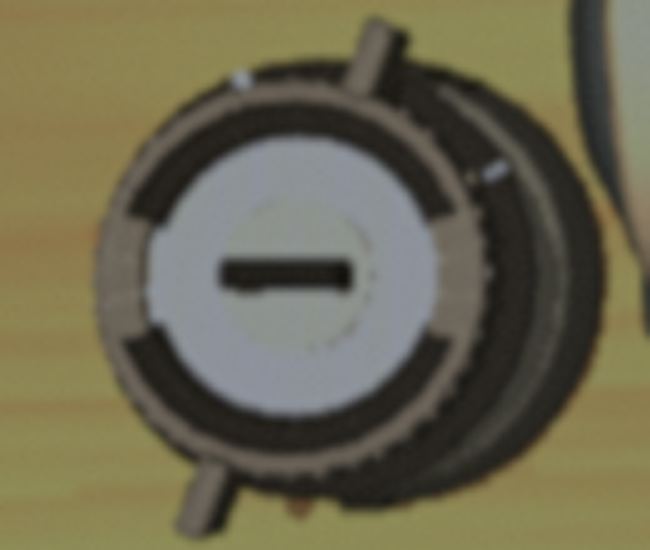

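View pics/side18.png

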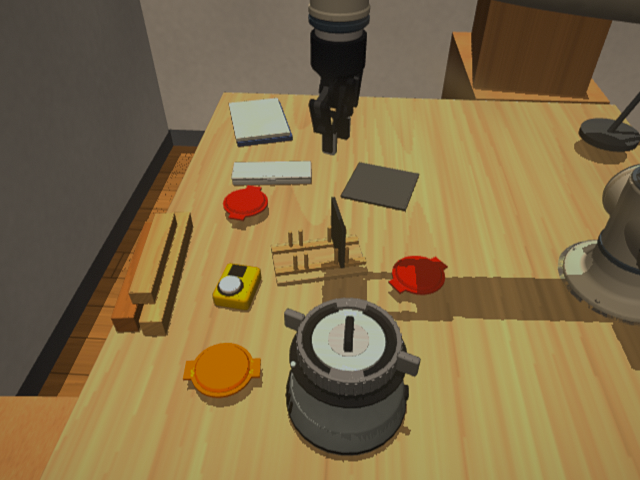

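Run:
```python
from h import *
from station import get_state
T=lambda u,v:(120+u/5,230+v/5)
a=onz("top",T(383,25),.173);b=onz("top",T(195,532),.173);d=a-b
print("wing",np.degrees(np.arctan2(d[1],d[0])),np.linalg.norm(d),(a+b)/2)
ax=np.array([.5264,.304])
for p,z in(((472,178),.145),((497,171),.133)):
  q=onz("top",T(*p),z)[:2]-ax;print(np.hypot(*q),np.degrees(np.arctan2(q[1],q[0])))
print("lid circle ctr",onz("top",T((147+440)/2,(133+416)/2),.160), "handle",onz("top",T(287,273),.180))
s=get_state();print(s['joint_vel'].round(3),s['clock'])
import cv2
h0,h1=cv2.imread('pics/side0.png').astype(int),cv2.imread('pics/side18.png').astype(int)
for n,(y0,y1,x0,x1) in dict(timer=(260,312,208,265),tin=(155,190,228,316)).items(): print(n,np.abs(h0-h1)[y0:y1,x0:x1].mean())
```

```text
wing -20.96921129499041 0.19233434482772732 [0.52549659 0.30244915 0.173     ]
0.07070723600192973 -61.16777011459038
0.07831388550440048 -61.746883584817375
lid circle ctr [0.5264716  0.30446578 0.16      ] handle [0.52670463 0.30155733 0.18      ]
[ 0.037  0.022 -0.01   0.007 -0.005  0.006] 26.05
timer 0.877080521817364
tin 0.8615800865800866
```

```bash
python3 -m handwheel '{"hand":[0.5,0.5,0.5],"travel":[[0,0,0],[0,0,0],[0,0,0]],"rot":[[0,0,0],[0,0,0],[0,0,0]]}'; python3 -c "
from station import *
print(sign_off())"
```

```text
clock: 26.3
tcp_pos: [0.5603, 0.056, 0.3271]
orientation: [-3.142, 0.0, -0.37]
contact_force: [0.1, -0.1, -0.5]
opening: 0.5
the job is handed in; nothing more can be done
None
```

The lid is on the bowl and the collar is locked; I handed the job in at 26.3 s of the 64 s allowed, and sign-off gave no verdict. I took the aluminium lid out of the rack by its top rim and laid it on the mat with its handle up. I then took it again by the handle, set it on the bowl and turned the collar by a wing.

Last checks:
- **Lid:** its centre is within about 1 mm of the tumbler's axis in the top view, and both ears lie under the lugs. The arm met firm contact at the height I had worked out for fully home.
- **Collar:** the wings turned about 79.5° and the pointer is within about 0.6° of the locked mark. That puts the joint at roughly 1.39 rad.
- **Surroundings:** the timer and tin look unchanged from the first picture. The coaster is still standing in its slot by eye; I didn't measure it. The robot stands clear above the bench.
- **Dice:** they are under the closed lid, so I couldn't see them after closing. They were all in the bowl just before.

One reading disagreed: the handle's centre in the top view came out about 2.5 mm off the axis along the bar. The side faces of the bar also show in that view, and the lid's outline was centred, so I trusted the outline.

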